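Assemble a first-aid door sign, its name panel still under the trimmer's clamp bar

TASK

Put the first-aid sign together: lift the trimmer's clamp bar and only then slide the blank name panel out from under it. On the sign's back plate lay the square cross plate at the left end, the narrow arrow plate at the right end and the name panel between them, each flat and square on its own pair of dark glue strips, and when all three lie there set the bezel frame over them, right down on the desk. Leave the eraser and the USB stick where they are.

Things in the scene. Friction and masses are not known exactly. Their poses are not given: they have to be found in the camera images.
- back_plate: Sign's aluminium back plate, 52 (x) x 184 (y) x 6 mm, fixed flat on the desk. Origin: centre of underside, z up, +y to the left seen from the robot. Pairs of dark strips on top (height 6 mm) mark the places, all at x = 0: square cross plate at y = +63.5 mm, name panel at y = -11 mm, narrow arrow plate at y = -74.5 mm (gaps between plates 9.5 mm), each with its y along this y.
- cross_plate: Square white plate 46 x 46 x 6 mm with a dark cross, loose on the desk, 40 g. Origin: centre of underside, z up, x and y along its edges. Its edges must end parallel to the back plate's; any quarter turn is right.
- arrow_plate: Narrow white plate 46 (x) x 24 (y) x 6 mm with a dark double-headed arrow along x, loose on the desk, 25 g. Origin: centre of underside, z up. Either way round is right.
- name_panel: Blank white panel, 46 (x) x 84 (y) x 6 mm, 50 g. Origin: centre of underside, z up, y along its length; either way round is right. Starts on the trimmer's table (grey, gridded, 150 x 170 mm, top 14 mm over the desk), its far 18 mm or so under the clamp bar, the rest and both sides free. Slides out along its length towards the robot. Cutter rail behind the bar: 35 mm high, its head 58 mm.
- bezel: Dark rectangular frame, 66 (x) x 198 (y) x 17 mm outside, open below, window in its top, loose, 90 g. Walls 3 mm, inside 60 x 192 mm: 4 mm to spare all round the back plate. Top border's underside is 14 mm over the foot (the laid plates reach 12 mm). Origin: centre of the foot, z up, y along its length. Grip across the 66 mm at mid-length. In place its foot is on the desk; either way round.
- clamp_bar (a joint): Trimmer's clamp bar, rad: 0 = down (start), 1.45 = fully up. Bar 18 mm wide, 6 mm thick; it turns about a level axis through bar_hinge, parallel to the name panel's length at the start; its right-hand (grip) end rises. Stiff hinge: stays where it is left; 1 to 2 N at the grip lifts it. From about 1.3 rad it is clear of a gripper over the panel.
- bar_grip (a point): Middle of the black grip at the bar's right end: a round bar, 16 mm diameter, 22 mm long, parallel to the hinge axis; 25 mm above the desk when down, 190 mm from the hinge axis, 26 mm beyond the table's edge with only desk beneath. Can be pinched from above over its two ends (22 mm apart); it turns in the fingers as the bar rises.
- bar_hinge (a point): Point on the clamp bar's hinge axis, on the bar's centre line at its left end, 25 mm above the desk. Its x axis is the hinge axis, pointing away from the robot; its y axis points along the closed bar from grip to hinge.
- eraser: Green and white eraser, 19 x 38 x 12 mm, lying on the desk; to be left alone. Origin at the centre of its underside.
- usb_stick: Black USB stick with a metal plug, 52 x 18 x 9 mm, lying on the desk; to be left alone. Origin at the centre of its underside.

How it is judged (in metres and radians):
On the way, in this order (a step that is already met when the one before it is completed fails the run):
1. the clamp bar is lifted (past 0.9 rad) while the name panel still lies where it was held (value of joint clamp_bar above 0.9 rad and distance of name_panel from where it was at the start of the episode below 0.006 m), for 0.2 s.
2. the cross plate, the name panel and the arrow plate all lie in their places on the back plate, not yet covered by the bezel (x of cross_plate in the frame of back_plate between -0.008 and 0.008 m and y of cross_plate in the frame of back_plate between 0.0555 and 0.0715 m and z of cross_plate in the frame of back_plate between 0.004 and 0.0085 m and angle between each of cross_plate, name_panel, arrow_plate's own z axis and vertical below 0.06 rad and (angle between the y axis of cross_plate and the y axis of back_plate, either way round below 0.13 rad or angle between the x axis of cross_plate and the y axis of back_plate, either way round below 0.13 rad) and x of name_panel in the frame of back_plate between -0.008 and 0.008 m and y of name_panel in the frame of back_plate between -0.019 and -0.003 m and z of name_panel in the frame of back_plate between 0.004 and 0.0085 m and angle between the y axis of each of name_panel, arrow_plate and the y axis of back_plate, either way round below 0.13 rad and x of arrow_plate in the frame of back_plate between -0.008 and 0.008 m and y of arrow_plate in the frame of back_plate between -0.0825 and -0.0665 m and z of arrow_plate in the frame of back_plate between 0.004 and 0.0085 m and horizontal distance between bezel and back_plate above 0.05 m), for 0.2 s.
At the end, for the whole second after the job is handed in: Cross plate, name panel and arrow plate lie flat on the back plate, each within 8 mm of its place along and across the plate and square to it within 0.13 rad; the bezel sits over them, centred within 8 mm, square within 0.1 rad, its foot within 3 mm of the desk; all released and at rest (x of cross_plate in the frame of back_plate between -0.008 and 0.008 m and y of cross_plate in the frame of back_plate between 0.0555 and 0.0715 m and z of cross_plate in the frame of back_plate between 0.004 and 0.0085 m and angle between each of cross_plate, name_panel, arrow_plate's own z axis and vertical below 0.06 rad and (angle between the y axis of cross_plate and the y axis of back_plate, either way round below 0.13 rad or angle between the x axis of cross_plate and the y axis of back_plate, either way round below 0.13 rad) and x of name_panel in the frame of back_plate between -0.008 and 0.008 m and y of name_panel in the frame of back_plate between -0.019 and -0.003 m and z of name_panel in the frame of back_plate between 0.004 and 0.0085 m and angle between the y axis of each of name_panel, arrow_plate and the y axis of back_plate, either way round below 0.13 rad and x of arrow_plate in the frame of back_plate between -0.008 and 0.008 m and y of arrow_plate in the frame of back_plate between -0.0825 and -0.0665 m and z of arrow_plate in the frame of back_plate between 0.004 and 0.0085 m and horizontal distance between bezel and back_plate below 0.008 m and z of bezel in the frame of back_plate below 0.003 m and angle between bezel's own z axis and vertical below 0.04 rad and angle between the y axis of bezel and the y axis of back_plate, either way round below 0.1 rad and linear speed of each of cross_plate, name_panel, arrow_plate, bezel below 0.02 m/s and angular speed of each of cross_plate, name_panel, arrow_plate, bezel below 0.2 rad/s); the robot touches nothing.
It fails at once if the eraser is moved more than 25 mm (distance of eraser from where it was at the start of the episode above 0.025 m).
It fails at once if the USB stick is moved more than 25 mm (distance of usb_stick from where it was at the start of the episode above 0.025 m).
It also fails if it takes over 120 s, if anything falls off the work surface, if the arm or the gripper's body presses on something with over 40 N, if the wrist force passes 120 N, or if a joint passes its speed limit or range.

ROBOT

A 6-joint arm with a two-finger parallel gripper is mounted at the origin on a cart in front of the work surface, level with it; the furniture and walls round the work are solid. World frame = base frame: x ahead of the robot, y to its left, z up, the work surface at z = 0. Lengths are in m, angles in degrees, forces in N, time in s.
With the tool pointing down it reaches from about 0.25 to 0.725 m from the base axis. Payload 9.7 kg.
Tool frame: the origin (TCP) lies midway between the tips of the shut fingers; the grasp point (between the pads) lies 19 mm behind it (bot.hold_point_z is the distance from the TCP to the grasp point, in m); z points along the fingers, y is the line along which they close (so a half turn about z gives the same grasp; the last joint's range is limited). The gripper opens to 85 mm and grips with 20 to 120 N. Pads are 22 mm wide; open, the fingers measure 114 mm over their backs; the gripper's body (76 mm by 85 mm) begins 54 mm behind the grasp point. The pads swing forward as they close: fully open they stand 13 mm farther back than shut.
Start: joints at [64.057, 4.979, 10.078, 95.1, 0, 90], TCP at [0.241, 0.495, 0.231] pointing down, gripper open.
Joint ranges: [-179.16, 179.16], [-48.56, 103.87], [-65.8, 70.77], [-126.05, 130.52], [-82.76, 87.17], [-180, 180]. Speed limits (degrees/s): [127.2, 127.2, 147.25, 180, 180, 180].

INTERFACE

Orientations are given as [roll, pitch, yaw] about the fixed x, y, z axes, in that order (R = Rz(yaw) Ry(pitch) Rx(roll)).
In Python, from workcell import bot gives the robot as it stands.
- The arm moves only by the tool play_rows, never from a script. Its argument "steps" is a list that holds one entry, the list of rows, each a list of 4 numbers: the shift along the tool's x, y, z in m, then the turn about the tool's z in rad. In form: [[[tx, ty, tz, yaw], ...]]. A call has exactly 5 rows; each row shifts and turns the commanded pose from where the row before left it, along the tool's axes as they then stand; what a row does not reach is not made up. A row lasts 1/12 s, in which the tool goes at most 41.7 mm and 7.16 degrees, less where a joint would pass 70% of its speed; a pose out of reach is approached as far as the arm can. A call is refused whole if a number of a shift passes 0.0417 or a number of a turn 0.125, either way. A call with a gripper value outside its range is refused whole. "gripper" is the finger opening in m, from 0 to 0.0854, set as the call begins (left out, the last holds). The fingers move at their own pace and stop on an object; "squeeze" is the grip in N (left out, the last holds). Time passes only in rows, so rows that do not move let the fingers close, or fill a call up. It gives the time, the measured TCP pose, the force, the opening and the grip force at its end, in the units of the state.
- bot.get_obs(): the state, without advancing time (a new reading comes with each control period).
- bot.camera(name): name is "side" or "top"; returns a dict with "img" (384x512x3 uint8, blue, green, red), "vfov" (degrees; the focal length in pixels is half the picture's height over the tangent of half this angle, whatever the lens; pixels are square), "cx", "cy" (the principal point, pixels), "xyz" and "attitude" of the camera in the world. Camera axes: x right, y down, z forward; pixel columns grow to the right and rows downward; lengths in m; the calibration is good to about 2 mm. A picture is of the moment at which its call begins. There is no depth.
- bot.job_done(): hands the job in; it is judged then, once.
The state is a dict: "time": time; "q": joint angles; "qd": joint speeds; "joint_efforts": joint torques, N m; "ee_pos": TCP position; "tcp_rot": TCP orientation; "wrist_force": force on the tool from outside, world axes, zero at the start; "torque": the same for the moment, N m; "opening": finger opening in m; "grasp_force": force on a finger pad.
Only numpy, scipy, OpenCV 4.12 (cv2) and the standard library are available. Lean on these libraries where they do the work, as an engineer would, in place of code of your own. Each camera call takes 0.05 s, during which the arm holds its last target. There are 200 camera calls.

## Working session

There is one attempt and no reset: what is moved stays moved. The work goes in short steps, Python scripts to look and compute and a tool call to move; the robot and the scene stay as the last step left them, time stands still between calls to the robot, and variables do not carry over. Pictures are saved under pics/ and viewed, at most 14 in all, crops included, and the job is handed in when it is done.

Besides the shell and the picture viewer there is one more tool, called after "Emit:" as name([rows], argument=value, ...), one row to a line, values as JSON. play_rows: Moves the arm, as the interface text tells. Its arguments: {"type":"object","properties":{"steps":{"type":"array","items":{"type":"array","items":{"type":"array","items":{"type":"number"}}}},"gripper":{"type":"number"},"squeeze":{"type":"number"}},"required":["steps"]}

```bash
mkdir -p pics; ls
python3 - <<'E'
from workcell import bot
import cv2
for n in("top","side"):
    c=bot.camera(n); cv2.imwrite(f"pics/{n}0.png",c["img"]); print(n,c["vfov"],c["cx"],c["cy"],c["xyz"],c["attitude"])
print(bot.get_obs(),bot.hold_point_z)
E
```

```text
pics
top 49.488973694722716 254.92487316651903 186.60860653969587 [ 0.33164387 -0.06513902  1.1274431 ] [-1.68213998e+02 -1.62071440e-01 -7.40136038e+01]
side 45.59132474441729 258.8526293922132 188.90201125460177 [-0.07456963 -0.82395688  0.87287204] [-128.89083829    0.23217179  -37.29579927]
{'time': 0.1, 'q': array([6.40573695e+01, 5.00801494e+00, 1.00399982e+01, 9.50997484e+01,
       8.05949666e-04, 8.99996385e+01]), 'qd': array([-0.0180084 , -0.21817886,  0.08180792, -0.09555501, -0.04698643,
        0.00450482]), 'joint_efforts': array([-1.01701517e-03, -5.21560836e+01,  4.65653872e+01,  1.59508002e-02,
       -7.89552837e-05, -2.55491500e-05]), 'ee_pos': array([0.24051751, 0.49439892, 0.23066233]), 'tcp_rot': array([-1.79932235e+02, -8.06376630e-04,  1.54057730e+02]), 'wrist_force': array([-0.23094008,  0.24164351, -0.35214999]), 'torque': array([-0.01819363, -0.00742276, -0.06143288]), 'grasp_force': 0.0, 'opening': 0.08532713325956472} 0.0187
```

View pics/top0.png

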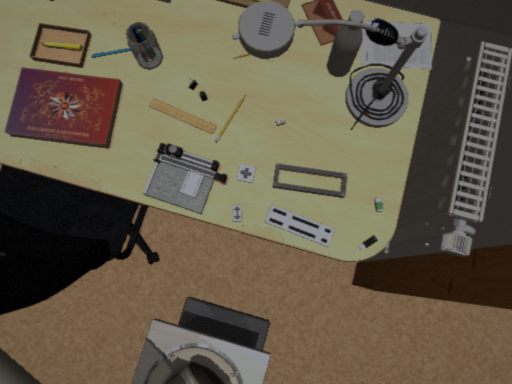

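View pics/side0.png

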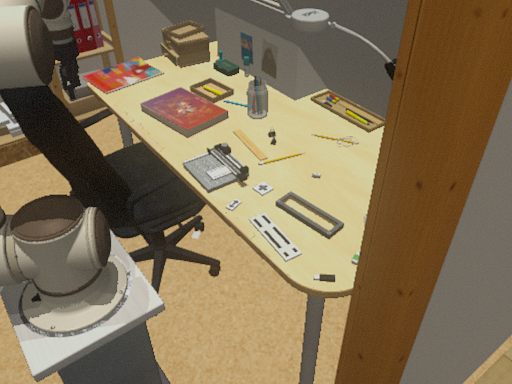

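The top view shows the trimmer at about (185,180), the cross plate (246,173), the arrow plate (237,213), the back plate (300,225), the bezel (310,180), the USB stick (369,242) and the eraser (379,205). The side view shows the same things: back plate (275,236), bezel (309,214), cross (263,189), arrow (234,204) and trimmer (215,168).

```bash
cat > h.py <<'E'
import numpy as np, cv2
from scipy.spatial.transform import Rotation as R
def cam(bot,n):
    c=bot.camera(n); c["f"]=192/np.tan(np.radians(c["vfov"])/2)
    c["R"]=R.from_euler("xyz",c["attitude"],degrees=True).as_matrix(); c["o"]=np.array(c["xyz"]); return c
def ray(c,p):
    d=c["R"]@np.array([(p[0]-c["cx"])/c["f"],(p[1]-c["cy"])/c["f"],1]); return c["o"],d
def onz(c,p,z):
    o,d=ray(c,p); return o+d*(z-o[2])/d[2]
def tri(c1,p1,c2,p2):
    o1,d1=ray(c1,p1);o2,d2=ray(c2,p2)
    s=np.linalg.lstsq(np.c_[d1,-d2],o2-o1,rcond=None)[0]
    a,b=o1+s[0]*d1,o2+s[1]*d2; return (a+b)/2,np.linalg.norm(a-b)
def proj(c,P):
    v=c["R"].T@(np.array(P)-c["o"]); return np.array([c["cx"]+c["f"]*v[0]/v[2],c["cy"]+c["f"]*v[1]/v[2]])
E
python3 - <<'E'
import cv2
t=cv2.imread("pics/top0.png");s=cv2.imread("pics/side0.png")
cv2.imwrite("pics/tc.png",cv2.resize(t[135:250,140:355],None,fx=3.7,fy=3.7,interpolation=cv2.INTER_CUBIC))
cv2.imwrite("pics/sc.png",cv2.resize(s[135:265,175:350],None,fx=4.5,fy=4.5,interpolation=cv2.INTER_CUBIC))
E
```

```text
(no output)
```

View pics/tc.png

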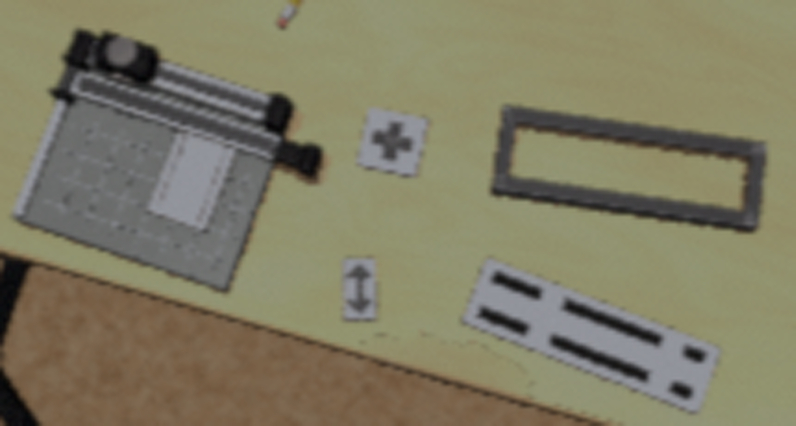

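View pics/sc.png

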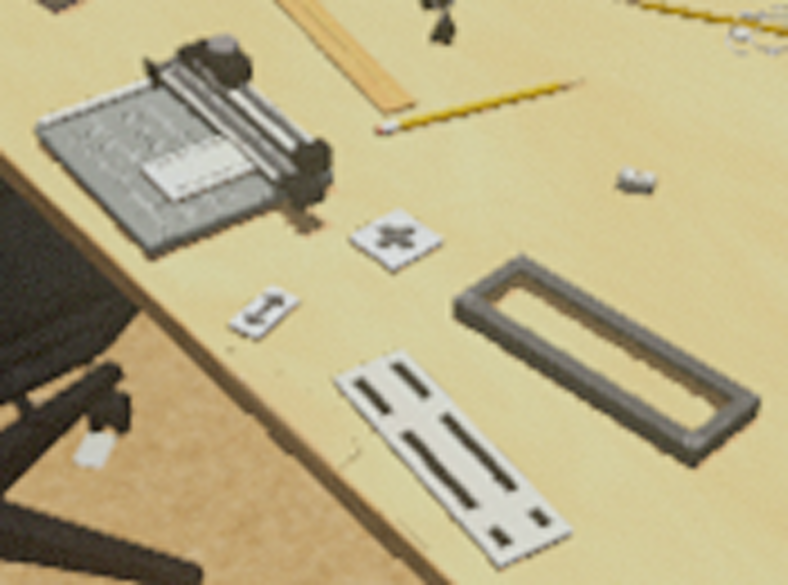

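In the crops, the grip end of the bar is at top px (222,178), side (243,176). The panel, plates, strips and bezel are clearly separable. Next I segment them.

```bash
cat >> h.py <<'E'
def rects(img,box,white,thr):
    x0,y0,x1,y1=box; k=6
    im=cv2.resize(img[y0:y1,x0:x1],None,fx=k,fy=k,interpolation=cv2.INTER_CUBIC).astype(int)
    # white: blue channel high; dark: max channel low
    m=(im[...,0]>thr) if white else (im.max(2)<thr)
    m=m.astype(np.uint8)*255
    cs,_=cv2.findContours(m,cv2.RETR_EXTERNAL,cv2.CHAIN_APPROX_NONE)
    out=[]
    for c in sorted(cs,key=cv2.contourArea,reverse=True)[:8]:
        if cv2.contourArea(c)<36*6: continue
        p=(c[:,0].astype(float)+.5)/k-.5+[x0,y0]
        out.append(p)
    return out
def rect_world(c,p,z):
    w=np.array([onz(c,q,z)[:2] for q in p]).astype(np.float32)
    (cx,cy),(a,b),ang=cv2.minAreaRect(w*1000)
    bx=cv2.boxPoints(((cx,cy),(a,b),ang))
    e=max([(np.hypot(*(bx[i+1]-bx[i])),*(bx[i+1]-bx[i])) for i in(0,1)])
    return np.round([cx/1000,cy/1000],4),round(max(a,b),1),round(min(a,b),1),round(np.degrees(np.arctan2(e[2],e[1]))%180,1)
E
python3 - <<'E'
from workcell import bot
from h import *
for n in("top","side"):
    c=cam(bot,n);im=c["img"]
    pts={"top":dict(plate=(290,235),desk=(260,200),panel=(190,182),table=(165,185),cross=(240,170),bez=(310,193)),"side":dict(desk=(265,215),panel=(222,172),plate=(275,240),cross=(256,189),table=(200,165),bez=(290,220))}[n]
    for k,(x,y) in pts.items(): print(n,k,im[y,x])
    boxes={"top":dict(cross=(230,160,262,186,6),arrow=(225,200,248,226,6),plate=(255,198,345,250,6),panel=(172,164,212,204,20)),
     "side":dict(cross=(247,178,280,200,6),arrow=(220,195,245,214,6),plate=(245,208,305,264,6),panel=(200,160,235,184,20))}[n]
    for k,b in boxes.items():
        for thr in ((105,120) if n=="top" else (150,175)):
            for p in rects(im,b[:4],True,thr)[:1]: print(n,k,thr,rect_world(c,p,b[4]/1000))
    b={"top":(268,160,352,202),"side":(270,188,348,242)}[n]
    for p in rects(im,b,False,95 if n=="top" else 105)[:1]: print(n,"bezel",rect_world(c,p,.017))
E
```

```text
top plate [119 149 147]
top desk [113 148 146]
top panel [156 149 147]
top table [111 112 110]
top cross [143 136 135]
top bez [ 97 129 130]
top cross 105 (array([0.5888, 0.0325]), 88.7, 73.6, np.float32(106.0))
top cross 120 (array([0.5884, 0.032 ]), 49.0, 47.2, np.float32(94.0))
top arrow 105 (array([0.4744, 0.0261]), 70.9, 62.4, np.float32(16.2))
top arrow 120 (array([0.4751, 0.0242]), 44.0, 25.8, np.float32(16.6))
top plate 105 (array([ 0.4941, -0.1486]), 245.5, 140.5, np.float32(106.0))
top plate 120 (array([ 0.489 , -0.1483]), 186.4, 53.2, np.float32(84.6))
top panel 105 (array([0.5156, 0.1648]), 110.8, 110.1, np.float32(16.0))
top panel 120 (array([0.5182, 0.1539]), 71.3, 68.5, np.float32(176.0))
top bezel (array([ 0.6136, -0.143 ]), 198.1, 70.1, np.float32(97.5))
side desk [203 211 209]
side panel [207 214 212]
side plate [159 170 172]
side cross [212 212 211]
side table [161 166 165]
side bez [159 207 212]
side cross 150 (array([0.5861, 0.0281]), 105.4, 102.0, np.float32(52.4))
side cross 175 (array([0.5877, 0.033 ]), 48.1, 47.4, np.float32(94.1))
side arrow 150 (array([0.4751, 0.0342]), 73.9, 67.1, np.float32(144.1))
side arrow 175 (array([0.4742, 0.0253]), 47.8, 25.1, np.float32(17.6))
side plate 150 (array([ 0.4908, -0.1452]), 212.8, 166.8, np.float32(52.5))
side plate 175 (array([ 0.4882, -0.1471]), 185.1, 51.8, np.float32(84.5))
side panel 150 (array([0.5145, 0.1715]), 132.4, 108.3, np.float32(58.5))
side panel 175 (array([0.516 , 0.1658]), 65.1, 49.0, np.float32(177.1))
side bezel (array([ 0.5814, -0.1624]), 204.8, 71.3, np.float32(115.1))
```

Run:
```python
from workcell import bot
from h import *
T=cam(bot,"top");S=cam(bot,"side")
def corners(p): return cv2.boxPoints(cv2.minAreaRect(p.astype(np.float32)))
def cen(p): return cv2.minAreaRect(p.astype(np.float32))[0]
for nm,bt,bs in(("cross",(230,160,262,186),(247,178,280,200)),("arrow",(225,200,248,226),(220,195,245,214)),("plate",(255,198,345,250),(245,208,305,264))):
    pt=rects(T["img"],bt,True,120)[0];ps=rects(S["img"],bs,True,175)[0]
    f=lambda p:(lambda m:(m["m10"]/m["m00"],m["m01"]/m["m00"]))(cv2.moments(p.astype(np.float32)))
    print(nm,tri(T,f(pt),S,f(ps)))
for thr in(130,138): 
    p=rects(T["img"],(172,164,212,204),True,thr)[0];print("panel",thr,rect_world(T,p,.02));
    w=cv2.approxPolyDP(p.astype(np.float32),2,True)[:,0];print([tuple(np.round(onz(T,q,.02)[:2],3)) for q in w],w.round(1).tolist())
for thr in(182,192):
    p=rects(S["img"],(200,160,235,184),True,thr)[0];print("panelS",thr,rect_world(S,p,.02));
    w=cv2.approxPolyDP(p.astype(np.float32),2,True)[:,0];print([tuple(np.round(onz(S,q,.02)[:2],3)) for q in w],w.round(1).tolist())
for thr in(50,65):
    for p in rects(T["img"],(150,140,232,190),False,thr): print("dT",thr,np.round(cen(p),1),p.min(0).round(),p.max(0).round(),onz(T,cen(p),.03).round(4))
for thr in(60,80):
    for p in rects(S["img"],(205,140,255,190),False,thr): print("dS",thr,np.round(cen(p),1),p.min(0).round(),p.max(0).round(),onz(S,cen(p),.03).round(4))
a=cv2.resize(T["img"][135:210,140:235],None,fx=8,fy=8,interpolation=cv2.INTER_CUBIC)
cv2.imwrite("pics/tr.png",a)
```

```text
cross (array([0.58811645, 0.03248532, 0.00566547]), np.float64(0.0005796095753060412))
arrow (array([0.47472756, 0.02319255, 0.00682403]), np.float64(0.003945522297540462))
plate (array([ 0.48989809, -0.14962882,  0.0013516 ]), np.float64(0.000989590756177757))
panel 130 (array([0.5183, 0.1643]), 68.7, 45.2, np.float32(176.3))
[(np.float64(0.552), np.float64(0.176)), (np.float64(0.545), np.float64(0.185)), (np.float64(0.487), np.float64(0.188)), (np.float64(0.483), np.float64(0.147)), (np.float64(0.546), np.float64(0.142))] [[191.1999969482422, 169.8000030517578], [187.1999969482422, 171.1999969482422], [179.8000030517578, 190.8000030517578], [193.8000030517578, 196.39999389648438], [202.60000610351562, 175.1999969482422]]
panel 138 (array([0.516 , 0.1644]), 62.9, 43.8, np.float32(176.4))
[(np.float64(0.545), np.float64(0.184)), (np.float64(0.487), np.float64(0.187)), (np.float64(0.484), np.float64(0.146)), (np.float64(0.545), np.float64(0.142))] [[187.60000610351562, 171.1999969482422], [180.10000610351562, 190.89999389648438], [194.10000610351562, 196.10000610351562], [202.39999389
[... 790 characters left out ...]
610351562, 178.1999969482422]]
dT 50 [170.1 150.2] [157. 143.] [182. 158.] [0.5864 0.2462 0.03  ]
dT 50 [220.  176.7] [213. 172.] [226. 182.] [0.5528 0.0933 0.03  ]
dT 50 [214.4 165.6] [210. 161.] [218. 171.] [0.5784 0.1169 0.03  ]
dT 50 [157.1 160.2] [154. 158.] [160. 163.] [0.5498 0.2716 0.03  ]
dT 65 [167.6 151.8] [154. 143.] [183. 163.] [0.5804 0.2516 0.03  ]
dT 65 [217.  172.8] [209. 160.] [226. 183.] [0.561  0.1043 0.03  ]
dT 65 [168.  158.9] [162. 157.] [174. 161.] [0.5613 0.2441 0.03  ]
dS 80 [241.9 173.3] [236. 166.] [247. 181.] [0.5609 0.1017 0.03  ]
dS 80 [222.6 148.3] [215. 144.] [230. 154.] [0.5904 0.2526 0.03  ]
dS 80 [209.  151.3] [207. 149.] [211. 154.] [0.5455 0.2652 0.03  ]
```

View pics/tr.png

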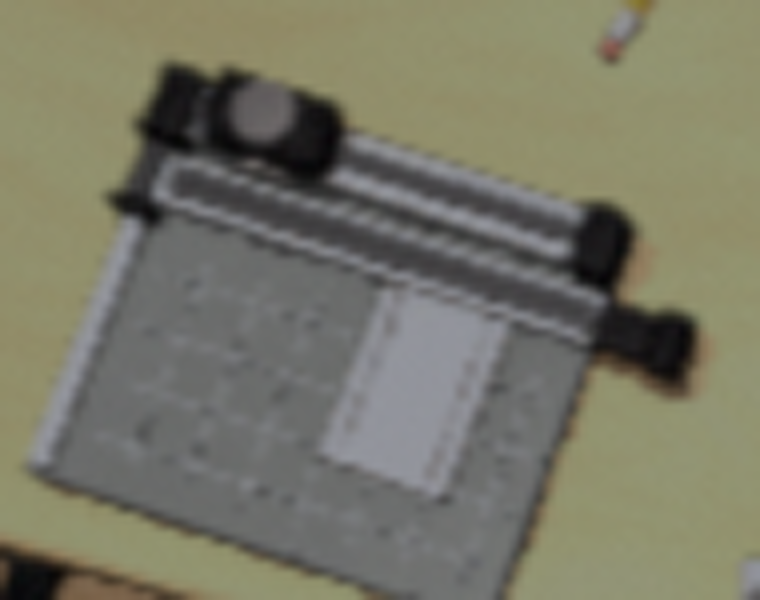

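The trimmer crop shows the bar from about (170,182) to (600,322) in crop pixels and the grip's end drum at about (672,347), i.e. top px (223.5,178).

Run:
```python
from workcell import bot
from h import *
T=cam(bot,"top");S=cam(bot,"side")
f=lambda x,y:((x+.5)/8-.5+140,(y+.5)/8-.5+135)
for nm,p in dict(barL=(175,183),barR=(600,320),grip=(672,347),gripfar=(680,312),gripnear=(665,385)).items(): print(nm,onz(T,f(*p),.028).round(4))
print(tri(T,f(672,347),S,(243.3,176)))
b=S["img"][160:188,228:255]
cv2.imwrite("pics/gs.png",cv2.resize(b,None,fx=20,fy=20,interpolation=cv2.INTER_CUBIC))
```

```text
barL [0.5608 0.2632 0.028 ]
barR [0.5549 0.1094 0.028 ]
grip [0.5527 0.0833 0.028 ]
gripfar [0.5651 0.0842 0.028 ]
gripnear [0.5394 0.0817 0.028 ]
(array([0.55149917, 0.08199088, 0.03577619]), np.float64(0.0009217356306414283))
```

View pics/gs.png

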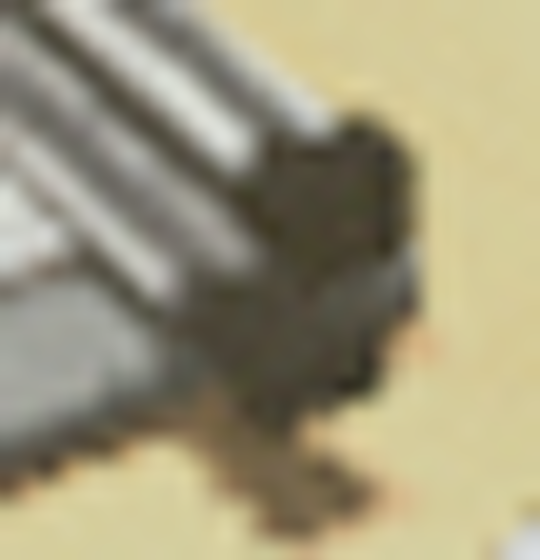

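Grip centre is near (0.553, 0.083, 0.025). That puts the hinge 190 mm away at about (0.564, 0.273), which agrees with the bar's left end. Next is a path planner, then the first move.

```bash
cat >> h.py <<'E'
def plan(start,wps):
    """world (x,y,z,yaw deg) waypoints, each with row count or None -> rows in tool axes, rounded"""
    cur=np.array(start,float); rows=[]
    for *t,n in wps:
        t=np.array(t,float); d=t-cur; k=max(np.linalg.norm(d[:3])/.040,abs(d[3])/7.0,1) 
        n=n or int(np.ceil(k)); st=t
        for i in range(n):
            d=(st-cur)/(n-i); y=np.radians(cur[3])
            r=np.array([d[0]*np.cos(y)+d[1]*np.sin(y), d[0]*np.sin(y)-d[1]*np.cos(y), -d[2], -np.radians(d[3])]).round(4)
            rows.append(r.tolist())
            dx=np.cos(y)*r[0]+np.sin(y)*r[1]; dy=np.sin(y)*r[0]-np.cos(y)*r[1]
            cur=cur+[dx,dy,-r[2],-np.degrees(r[3])]
    while len(rows)%5: rows.append([0,0,0,0])
    for i in range(0,len(rows),5): print(str([rows[i:i+5]]).replace(" ",""))
def now(bot):
    o=bot.get_obs(); p=[*o["ee_pos"],o["tcp_rot"][2]]
    print("t",round(o["time"],2),"p",np.round(p,4).tolist(),"q6",round(o["q"][5],1),"F",o["wrist_force"].round(1),"open",round(o["opening"],4),"g",round(o["grasp_force"],1)); return p
E
python3 - <<'E'
from workcell import bot
from h import *
p=now(bot); plan(p,[(.553,.083,.10,86.8,None),(.553,.083,.012,86.8,4)])
E
```

```text
t 0.4 p [0.2406, 0.4945, 0.2312, 154.0576] q6 90.0 F [-0.1 -0.5  0.6] open 0.0854 g 0.0
[[[-0.0329,-0.0167,0.0094,0.0838],[-0.0342,-0.0139,0.0094,0.0839],[-0.0352,-0.0109,0.0094,0.0838],[-0.036,-0.008,0.0094,0.0839],[-0.0366,-0.0049,0.0094,0.0838]]]
[[[-0.0369,-0.0018,0.0094,0.0839],[-0.0369,0.0013,0.0093,0.0838],[-0.0366,0.0044,0.0094,0.0839],[-0.0362,0.0074,0.0093,0.0838],[-0.0354,0.0104,0.0094,0.0839]]]
[[[-0.0344,0.0133,0.0093,0.0838],[-0.0332,0.0162,0.0094,0.0839],[-0.0317,0.0189,0.0093,0.0838],[-0.03,0.0215,0.0094,0.0839],[-0.0,-0.0,0.022,-0.0]]]
[[[-0.0,-0.0,0.022,-0.0],[-0.0,-0.0,0.022,-0.0],[-0.0,-0.0,0.022,-0.0],[0,0,0,0],[0,0,0,0]]]
```

Emit:
play_rows([
  [[-0.033,-0.017,0.009,0.084],[-0.034,-0.014,0.009,0.084],[-0.035,-0.011,0.009,0.084],[-0.036,-0.008,0.009,0.084],[-0.037,-0.005,0.009,0.084]],
], gripper=0.045)

```text
time: 0.82
ee_pos: [0.3523, 0.3456, 0.186]
tcp_rot: [180.0, -0.0, 129.8]
wrist_force: [-0.0, 0.8, -0.8]
opening: 0.0446
grasp_force: 0.0
```

Emit:
play_rows([
  [[-0.037,-0.002,0.009,0.084],[-0.037,0.001,0.009,0.084],[-0.037,0.004,0.009,0.084],[-0.036,0.007,0.009,0.084],[-0.035,0.01,0.009,0.084]],
])

```text
time: 1.23
ee_pos: [0.4627, 0.1974, 0.1411]
tcp_rot: [180.0, -0.0, 105.7]
wrist_force: [1.0, 0.3, 0.0]
opening: 0.0448
grasp_force: 0.0
```

Emit:
play_rows([
  [[-0.034,0.013,0.009,0.084],[-0.033,0.016,0.009,0.084],[-0.032,0.019,0.009,0.084],[-0.03,0.0215,0.009,0.084],[0,0,0,0]],
])

```text
time: 1.65
ee_pos: [0.5524, 0.0769, 0.103]
tcp_rot: [-179.9, 0.1, 86.1]
wrist_force: [0.0, -0.2, -0.6]
opening: 0.0451
grasp_force: 0.0
```

Run:
```python
from workcell import bot
from h import *
T=cam(bot,"top");S=cam(bot,"side")
p=now(bot); plan(p,[(.553,.083,.012,86.8,5)])
a=cv2.resize(T["img"][135:210,160:260],None,fx=5,fy=5,interpolation=cv2.INTER_CUBIC)
b=cv2.resize(S["img"][110:200,190:310],None,fx=4.2,fy=4.2,interpolation=cv2.INTER_CUBIC)
h=min(a.shape[0],b.shape[0]);im=np.hstack([cv2.resize(a,(400,300)),cv2.resize(b,(400,300))]);cv2.imwrite("pics/g1.png",im)
```

```text
t 1.75 p [0.5505, 0.0803, 0.1045, 86.556] q6 101.7 F [-1.1  0.1  0.8] open 0.045 g 0.0
[[[0.0006,0.0005,0.0185,-0.0009],[0.0006,0.0005,0.0185,-0.0008],[0.0006,0.0004,0.0185,-0.0009],[0.0005,0.0005,0.0185,-0.0008],[0.0005,0.0004,0.0185,-0.0009]]]
```

View pics/g1.png

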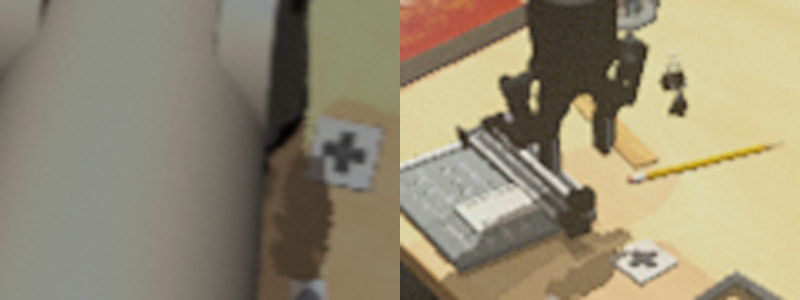

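The gripper hangs over the grip (side half of the picture: fingers at about (550,140) and (605,130)); top view is hidden by the arm. Descending.

Emit:
play_rows([
  [[0.001,0.001,0.0185,0],[0.001,0,0.0185,0],[0,0,0.0185,0],[0.001,0.001,0.0185,0],[0,0,0.0185,0]],
])

```text
time: 2.17
ee_pos: [0.5523, 0.0858, 0.0127]
tcp_rot: [179.9, -0.0, 86.8]
wrist_force: [-0.3, -0.1, 0.3]
opening: 0.045
grasp_force: 0.0
```

Emit:
play_rows([
  [[0,0,0,0],[0,0,0,0],[0,0,0,0],[0,0,0,0],[0,0,0,0]],
], gripper=0.01, squeeze=30)

```text
time: 2.58
ee_pos: [0.5544, 0.0851, 0.0153]
tcp_rot: [179.7, -0.0, 86.8]
wrist_force: [6.8, -0.7, -2.1]
opening: 0.021
grasp_force: 33.9
```

Run:
```python
from workcell import bot
from h import *
S=cam(bot,"side")
p=now(bot)
b=cv2.resize(S["img"][110:200,190:310],None,fx=5,fy=5,interpolation=cv2.INTER_CUBIC);cv2.imwrite("pics/g2.png",b)
# arc about hinge for measured grasp (command-relative)
g0=np.array(p[:3]);u=np.array([-np.cos(np.radians(86.8)),-np.sin(np.radians(86.8)),0])
wp=[]
for th in np.linspace(0,1.45,17)[1:]:
    d=.19*(np.cos(th)-1)*u+np.array([0,0,.19*np.sin(th)]); wp.append((*(g0+d),p[3],1))
plan(p,wp)
```

```text
t 2.63 p [0.5544, 0.0851, 0.0153, 86.7509] q6 102.0 F [ 5.3 -1.3 -3.3] open 0.0217 g 33.9
[[[0.0008,-0.0,-0.0172,-0.0],[0.0023,-0.0,-0.017,-0.0],[0.0039,-0.0,-0.0168,-0.0],[0.0053,-0.0,-0.0164,-0.0],[0.0069,-0.0,-0.0158,-0.0]]]
[[[0.0082,-0.0,-0.0151,-0.0],[0.0096,-0.0,-0.0143,-0.0],[0.0108,-0.0,-0.0134,-0.0],[0.012,-0.0001,-0.0123,-0.0],[0.013,0.0,-0.0113,-0.0]]]
[[[0.014,0.0,-0.01,-0.0],[0.0149,0.0,-0.0086,-0.0],[0.0156,-0.0,-0.0073,-0.0],[0.0162,-0.0,-0.0059,-0.0],[0.0166,-0.0,-0.0044,-0.0]]]
[[[0.017,-0.0,-0.0028,-0.0],[0,0,0,0],[0,0,0,0],[0,0,0,0],[0,0,0,0]]]
```

View pics/g2.png

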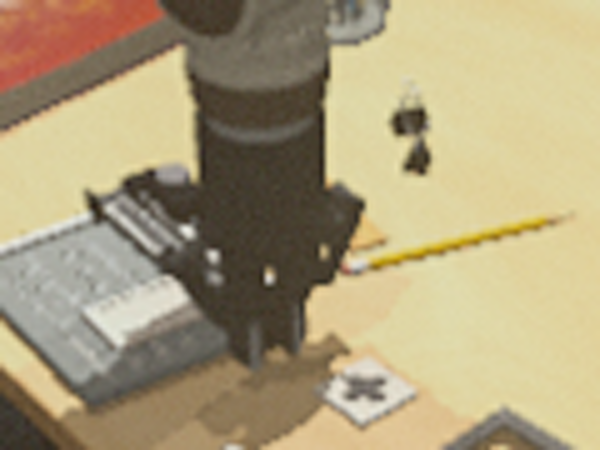

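The grip is pinched: opening is 21.7 mm against the 22 mm given, and in the picture the fingers at (250..300,345) stand beside the grip. Lifting along the arc.

Emit:
play_rows([
  [[0.001,0,-0.017,0],[0.002,0,-0.017,0],[0.004,0,-0.017,0],[0.005,0,-0.0165,0],[0.007,0,-0.016,0]],
])

```text
time: 3.05
ee_pos: [0.5553, 0.105, 0.0995]
tcp_rot: [179.7, -0.1, 86.8]
wrist_force: [9.8, 7.1, -6.3]
opening: 0.0213
grasp_force: 31.7
```

Emit:
play_rows([
  [[0.008,0,-0.015,0],[0.0095,0,-0.0145,0],[0.011,0,-0.0135,0],[0.012,0,-0.0125,0],[0.013,0,-0.011,0]],
])

```text
time: 3.47
ee_pos: [0.5579, 0.1581, 0.1655]
tcp_rot: [179.7, -0.1, 86.7]
wrist_force: [9.0, 2.2, -7.3]
opening: 0.021
grasp_force: 29.7
```

Emit:
play_rows([
  [[0.014,0,-0.01,0],[0.015,0,-0.0085,0],[0.0155,0,-0.007,0],[0.016,0,-0.006,0],[0.0165,0,-0.0045,0]],
])

```text
time: 3.88
ee_pos: [0.5617, 0.2346, 0.2015]
tcp_rot: [179.8, -0.0, 86.7]
wrist_force: [4.6, -1.3, -3.6]
opening: 0.0209
grasp_force: 29.6
```

Emit:
play_rows([
  [[0.013,0,-0.0025,0],[0,0,0,0],[0,0,0,0],[0,0,0,0],[0,0,0,0]],
])

```text
time: 4.3
ee_pos: [0.5624, 0.2472, 0.2038]
tcp_rot: [179.8, -0.1, 86.7]
wrist_force: [3.2, -1.3, 5.2]
opening: 0.0214
grasp_force: 30.8
```

Run:
```python
from workcell import bot
from h import *
S=cam(bot,"side")
p=now(bot)
b=cv2.resize(S["img"][60:200,170:310],None,fx=4,fy=4,interpolation=cv2.INTER_CUBIC);cv2.imwrite("pics/g3.png",b)
```

```text
t 4.35 p [0.5624, 0.2471, 0.2038, 86.723] q6 117.0 F [ 3.3 -1.1  5.7] open 0.0211 g 30.8
```

View pics/g3.png

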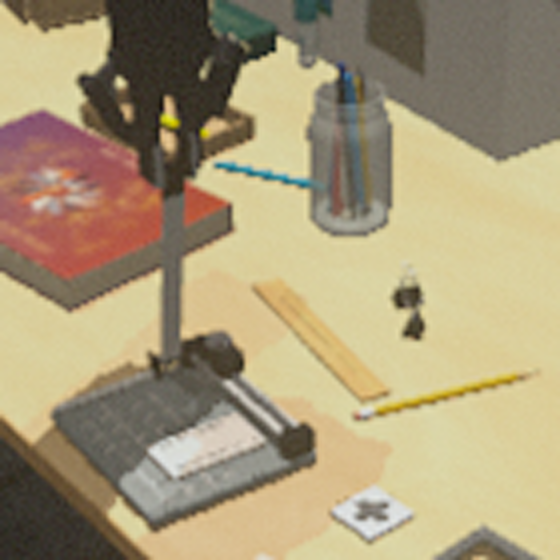

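The bar stands almost upright under the gripper, column at about (172,280). The panel still lies on the table at (205,440). Releasing and rising.

Emit:
play_rows([
  [[0,0,0,0],[0,0,0,0],[0,0,0,0],[0,0,-0.01,0],[0,0,-0.02,0]],
], gripper=0.045)

```text
time: 4.77
ee_pos: [0.561, 0.2463, 0.2297]
tcp_rot: [-179.8, 0.1, 86.7]
wrist_force: [-0.8, -0.5, 0.4]
opening: 0.0448
grasp_force: 0.0
```

Emit:
play_rows([
  [[0,0,-0.04,0],[-0.03,0,-0.02,0],[-0.04,0,0,0.0],[-0.04,0,0,0.0],[-0.04,0,0,0]],
])

```text
time: 5.18
ee_pos: [0.553, 0.0957, 0.2924]
tcp_rot: [179.9, -0.0, 86.8]
wrist_force: [0.5, -0.0, -0.2]
opening: 0.0449
grasp_force: 0.0
```

Run:
```python
from workcell import bot
from h import *
T=cam(bot,"top");S=cam(bot,"side")
p=now(bot)
for c,b,ths in((S,(200,158,245,186),(182,192)),(T,(165,160,220,204),(130,138))):
  for thr in ths:
    for q in rects(c["img"],b,True,thr)[:1]: print(thr,rect_world(c,q,.02),q.min(0),q.max(0))
b=np.hstack([cv2.resize(S["img"][110:210,180:280],None,fx=4,fy=4),cv2.resize(T["img"][130:230,140:240],None,fx=4,fy=4)]);cv2.imwrite("pics/g4.png",b)
```

```text
t 5.28 p [0.5529, 0.0924, 0.2929, 86.4184] q6 103.1 F [-0.5 -0.6 -0.4] open 0.0452 g 0.0
182 (array([0.525 , 0.1666]), 83.3, 43.4, np.float32(174.5)) [206.58333333 163.08333333] [235.25 175.75]
192 (array([0.5253, 0.1668]), 82.8, 40.7, np.float32(173.3)) [206.75       163.41666667] [235.08333333 175.58333333]
```

View pics/g4.png

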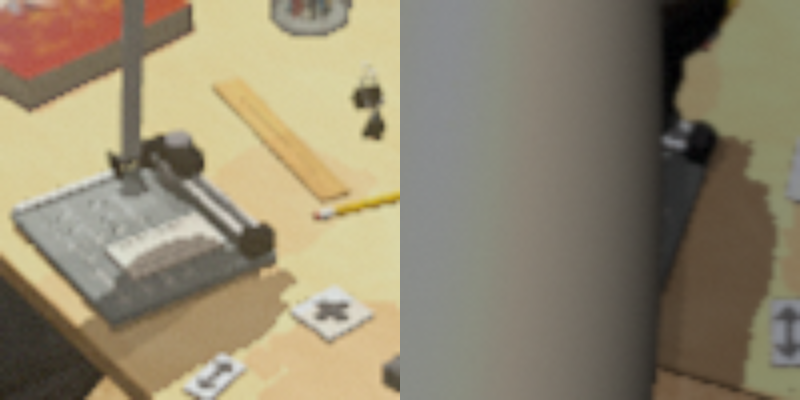

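The panel is clear and unmoved, centre about (0.526, 0.165), and the bar stands at (130,80) in the left half. Going for the panel.

Run:
```python
from workcell import bot
from h import *
p=now(bot); plan(p,[(.526,.1645,.10,176.5,14),(.526,.1645,.07,176.5,1)])
```

```text
t 5.28 p [0.5529, 0.0924, 0.2929, 86.4184] q6 103.1 F [-0.5 -0.6 -0.4] open 0.0452 g 0.0
[[[0.005,-0.0022,0.0138,-0.1123],[0.0052,-0.0017,0.0138,-0.1123],[0.0054,-0.0011,0.0138,-0.1123],[0.0055,-0.0004,0.0138,-0.1123],[0.0055,0.0002,0.0138,-0.1123]]]
[[[0.0054,0.0008,0.0138,-0.1123],[0.0053,0.0014,0.0138,-0.1123],[0.0051,0.002,0.0138,-0.1123],[0.0049,0.0025,0.0137,-0.1123],[0.0046,0.0031,0.0138,-0.1123]]]
[[[0.0042,0.0036,0.0137,-0.1123],[0.0038,0.004,0.0138,-0.1123],[0.0033,0.0044,0.0137,-0.1123],[0.0028,0.0047,0.0138,-0.1123],[0.0,0.0,0.03,-0.0]]]
```

Emit:
play_rows([
  [[0.005,-0.002,0.014,-0.1123],[0.005,-0.0015,0.014,-0.1123],[0.0055,-0.001,0.014,-0.1123],[0.0055,-0.0005,0.014,-0.1123],[0.0055,0,0.014,-0.1123]],
], gripper=0.062)

```text
time: 5.7
ee_pos: [0.5437, 0.1229, 0.2213]
tcp_rot: [180.0, -0.0, 119.2]
wrist_force: [-0.4, 0.4, -0.1]
opening: 0.0621
grasp_force: 0.0
```

Emit:
play_rows([
  [[0.0055,0.001,0.014,-0.1123],[0.0055,0.0015,0.014,-0.1123],[0.005,0.002,0.014,-0.1123],[0.005,0.0025,0.014,-0.1123],[0.0045,0.003,0.014,-0.1123]],
])

```text
time: 6.12
ee_pos: [0.5341, 0.1491, 0.1513]
tcp_rot: [180.0, -0.0, 151.4]
wrist_force: [-0.2, -0.5, 0.3]
opening: 0.0622
grasp_force: 0.0
```

Emit:
play_rows([
  [[0.004,0.0035,0.014,-0.1123],[0.004,0.004,0.014,-0.1123],[0.0035,0.0045,0.014,-0.1123],[0.003,0.0045,0.014,-0.1123],[0,0,0.028,0]],
])

```text
time: 6.53
ee_pos: [0.5271, 0.1704, 0.0696]
tcp_rot: [179.9, 0.2, 177.2]
wrist_force: [-0.1, 0.1, 1.4]
opening: 0.0621
grasp_force: 0.0
```

Run:
```python
from workcell import bot
from h import *
p=now(bot);p=now(bot); plan(p,[(.526,.1645,.015,176.5,5)])
```

```text
t 6.53 p [0.5271, 0.1704, 0.0696, 177.2229] q6 20.7 F [-0.1  0.1  1.4] open 0.0621 g 0.0
t 6.53 p [0.5271, 0.1704, 0.0696, 177.2229] q6 20.7 F [-0.1  0.1  1.4] open 0.0621 g 0.0
[[[0.0002,-0.0012,0.0109,0.0025],[0.0002,-0.0012,0.0109,0.0025],[0.0001,-0.0012,0.0109,0.0025],[0.0001,-0.0012,0.011,0.0026],[0.0002,-0.0012,0.0109,0.0025]]]
```

Emit:
play_rows([
  [[0,-0.001,0.011,0.002],[0,-0.001,0.011,0.002],[0,-0.001,0.011,0.002],[0,0,0.005,0],[0,0,0,0]],
])

```text
time: 6.95
ee_pos: [0.5256, 0.1655, 0.0285]
tcp_rot: [-180.0, -0.1, 176.4]
wrist_force: [-0.4, -0.5, -0.3]
opening: 0.0617
grasp_force: 0.0
```

Run:
```python
from workcell import bot
from h import *
S=cam(bot,"side")
p=now(bot); plan(p,[(.526,.1645,.0145,176.5,5)])
b=cv2.resize(S["img"][120:200,185:285],None,fx=6,fy=6,interpolation=cv2.INTER_CUBIC);cv2.imwrite("pics/g5.png",b)
```

```text
t 7.0 p [0.5259, 0.1657, 0.0294, 176.3829] q6 21.1 F [0.6 0.1 0.3] open 0.0618 g 0.0
[[[-0.0,-0.0002,0.003,-0.0004],[-0.0,-0.0002,0.003,-0.0004],[-0.0,-0.0003,0.003,-0.0004],[-0.0001,-0.0002,0.003,-0.0004],[-0.0,-0.0003,0.0029,-0.0004]]]
```

View pics/g5.png

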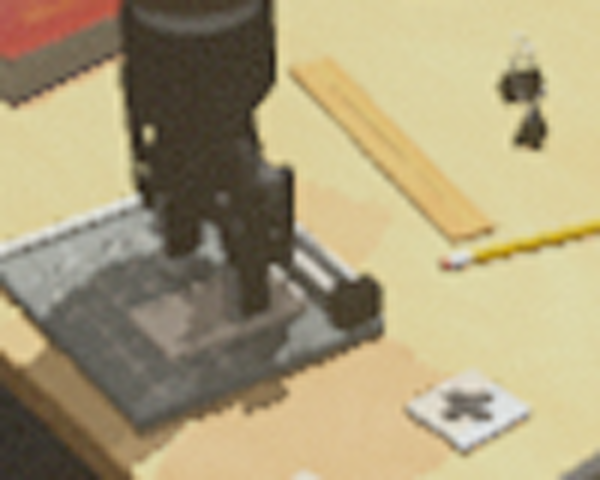

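The fingers straddle the panel (near finger at (250,300)), which lies centred under the gripper. Lowering and closing.

Emit:
play_rows([
  [[0,0,0.005,0],[0,-0.001,0.005,0],[0,0,0.005,0],[0,0,0,0],[0,0,0,0]],
])

```text
time: 7.42
ee_pos: [0.5256, 0.1647, 0.014]
tcp_rot: [-180.0, -0.0, 176.4]
wrist_force: [0.2, -1.0, -0.8]
opening: 0.0621
grasp_force: 0.0
```

Emit:
play_rows([
  [[0,0,0,0],[0,0,0,0],[0,0,0,0],[0,0,0,0],[0,0,0,0]],
], gripper=0.03, squeeze=40)

```text
time: 7.83
ee_pos: [0.5261, 0.1649, 0.0148]
tcp_rot: [180.0, 0.0, 176.4]
wrist_force: [-1.3, 0.5, 5.8]
opening: 0.0444
grasp_force: 41.2
```

Run:
```python
from workcell import bot
from h import *
p=now(bot); plan(p,[(.5261,.165,.095,176.4,5),(.4876,-.1588,.07,84.5,15)])
```

```text
t 7.83 p [0.5261, 0.1649, 0.0148, 176.4139] q6 21.0 F [-1.3  0.5  5.8] open 0.0444 g 41.2
[[[-0.0,0.0,-0.016,0.0],[-0.0,0.0,-0.016,0.0001],[-0.0,0.0,-0.0161,0.0],[-0.0,0.0,-0.016,0.0001],[-0.0,0.0001,-0.0161,0.0]]]
[[[0.0012,-0.0217,0.0017,0.1069],[-0.0011,-0.0217,0.0017,0.1069],[-0.0034,-0.0215,0.0017,0.1069],[-0.0057,-0.021,0.0017,0.1069],[-0.0079,-0.0202,0.0017,0.1069]]]
[[[-0.01,-0.0193,0.0017,0.1069],[-0.012,-0.0181,0.0016,0.107],[-0.0139,-0.0167,0.0017,0.1069],[-0.0156,-0.0152,0.0016,0.107],[-0.0171,-0.0134,0.0017,0.1069]]]
[[[-0.0185,-0.0115,0.0016,0.107],[-0.0196,-0.0094,0.0017,0.1069],[-0.0205,-0.0073,0.0016,0.107],[-0.0211,-0.0051,0.0017,0.1069],[-0.0216,-0.0028,0.0016,0.107]]]
```

Emit:
play_rows([
  [[0,0,-0.012,0],[0,0,-0.017,0],[0,0,-0.017,0],[0,0,-0.017,0],[0,0,-0.017,0]],
])

```text
time: 8.25
ee_pos: [0.5257, 0.1648, 0.0956]
tcp_rot: [180.0, -0.0, 176.4]
wrist_force: [0.5, -0.3, 0.2]
opening: 0.0441
grasp_force: 40.8
```

Emit:
play_rows([
  [[0.001,-0.0217,0.0017,0.107],[-0.001,-0.0217,0.0017,0.107],[-0.0035,-0.0215,0.0017,0.107],[-0.0055,-0.021,0.0017,0.107],[-0.008,-0.02,0.0017,0.107]],
])

```text
time: 8.67
ee_pos: [0.5128, 0.0562, 0.0863]
tcp_rot: [180.0, 0.0, 145.5]
wrist_force: [0.6, 0.1, -0.8]
opening: 0.0439
grasp_force: 40.8
```

Emit:
play_rows([
  [[-0.01,-0.0195,0.0017,0.107],[-0.012,-0.018,0.0016,0.107],[-0.014,-0.0167,0.0017,0.107],[-0.0155,-0.015,0.0016,0.107],[-0.017,-0.0135,0.0017,0.107]],
])

```text
time: 9.08
ee_pos: [0.5, -0.0517, 0.0781]
tcp_rot: [180.0, 0.0, 114.8]
wrist_force: [0.0, 0.4, -0.6]
opening: 0.0442
grasp_force: 40.8
```

Emit:
play_rows([
  [[-0.0185,-0.0115,0.0016,0.107],[-0.0195,-0.0095,0.0017,0.107],[-0.0205,-0.0075,0.0016,0.107],[-0.021,-0.005,0.0017,0.107],[-0.0215,-0.003,0.0016,0.107]],
])

```text
time: 9.5
ee_pos: [0.4867, -0.1596, 0.0698]
tcp_rot: [180.0, -0.0, 84.1]
wrist_force: [0.4, 0.4, 0.3]
opening: 0.0441
grasp_force: 40.8
```

Emit:
play_rows([
  [[0,0,0,0],[0,0,0.01,0],[0,0,0.01,0],[0,0,0,0],[0,0,0,0]],
])

```text
time: 9.92
ee_pos: [0.4864, -0.1575, 0.0482]
tcp_rot: [-179.9, -0.0, 84.6]
wrist_force: [0.9, -0.7, 0.5]
opening: 0.0439
grasp_force: 40.9
```

Run:
```python
from workcell import bot
from h import *
S=cam(bot,"side")
p=now(bot); plan(p,[(.4876,-.1588,.018,84.5,5)])
b=cv2.resize(S["img"][170:270,230:350],None,fx=5,fy=5,interpolation=cv2.INTER_CUBIC);cv2.imwrite("pics/g6.png",b)
```

```text
t 9.97 p [0.4868, -0.1577, 0.0489, 84.5578] q6 77.5 F [-0.3  0.3 -0.6] open 0.0439 g 40.9
[[[-0.0002,0.0002,0.0062,0.0002],[-0.0002,0.0002,0.0062,0.0002],[-0.0002,0.0002,0.0062,0.0002],[-0.0002,0.0002,0.0061,0.0002],[-0.0002,0.0001,0.0062,0.0002]]]
```

View pics/g6.png

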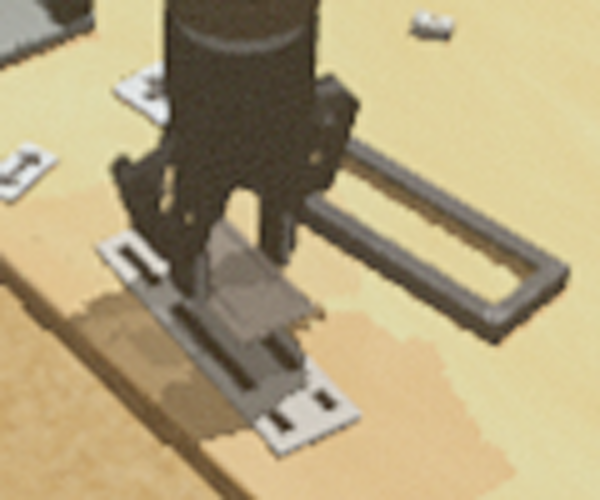

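The panel hangs level over its strips, end at about (320,310), strips visible below, so I'm lowering it. Viewed so far: 11 of 14 pictures.

Emit:
play_rows([
  [[-0.001,0.001,0.01,0],[0,0,0.01,0],[0,0,0.01,0],[0,0,0.006,0],[0,0,0.003,0]],
])

```text
time: 10.38
ee_pos: [0.487, -0.1593, 0.0085]
tcp_rot: [-179.9, -0.0, 84.5]
wrist_force: [0.5, 0.4, -1.1]
opening: 0.0437
grasp_force: 40.9
```

Emit:
play_rows([
  [[0,0,0.002,0],[0,0,0.001,0],[0,0,0,0],[0,0,0,0],[0,0,0,0]],
])

```text
time: 10.8
ee_pos: [0.4881, -0.1598, 0.0077]
tcp_rot: [180.0, 0.0, 84.5]
wrist_force: [0.4, 0.7, -0.9]
opening: 0.0437
grasp_force: 40.9
```

Emit:
play_rows([
  [[0,0,0.001,0],[0,0,0,0],[0,0,0,0],[0,0,0,0],[0,0,0,0]],
])

```text
time: 11.22
ee_pos: [0.4882, -0.1598, 0.0069]
tcp_rot: [179.9, 0.0, 84.5]
wrist_force: [-0.6, 0.5, 5.8]
opening: 0.0443
grasp_force: 41.7
```

Emit:
play_rows([
  [[0,0,0,0],[0,0,0,0],[0,0,0,0],[0,0,0,0],[0,0,-0.02,0]],
], gripper=0.06)

```text
time: 11.63
ee_pos: [0.4857, -0.1589, 0.0229]
tcp_rot: [-179.7, -0.1, 84.5]
wrist_force: [-0.7, -0.5, -0.0]
opening: 0.0597
grasp_force: 0.0
```

Emit:
play_rows([
  [[0,0,-0.03,0],[0,0,-0.03,0],[0,0,-0.02,0],[0,0,0,0],[0,0,0,0]],
])

```text
time: 12.05
ee_pos: [0.4885, -0.1598, 0.1073]
tcp_rot: [179.9, 0.0, 84.5]
wrist_force: [0.1, 0.0, -0.7]
opening: 0.0603
grasp_force: 0.0
```

Run:
```python
from workcell import bot
from h import *
p=now(bot); S=cam(bot,"side");T=cam(bot,"top")
for c,b,t in((T,(230,160,262,186),115),(S,(247,178,280,200),170)):
    for q in rects(c["img"],b,True,t)[:1]: print("cross",rect_world(c,q,.006))
# approach cross
plan(p,[(.588,.0325,.10,94.1,None),(.588,.0325,.03,94.1,3)])
b=cv2.resize(S["img"][170:270,230:350],None,fx=5,fy=5,interpolation=cv2.INTER_CUBIC);cv2.imwrite("pics/g7.png",b)
```

```text
t 12.05 p [0.4885, -0.1598, 0.1073, 84.4539] q6 77.4 F [ 0.1  0.  -0.7] open 0.0603 g 0.0
cross (array([0.5884, 0.0318]), 50.0, 48.0, np.float32(93.4))
cross (array([0.5539, 0.0544]), 57.3, 16.5, np.float32(53.4))
[[[0.0335,0.0134,0.0012,-0.0281],[0.0331,0.0143,0.0012,-0.0281],[0.0327,0.0153,0.0012,-0.028],[0.0323,0.0162,0.0012,-0.0281],[0.0318,0.0171,0.0012,-0.028]]]
[[[0.0313,0.0179,0.0013,-0.0281],[-0.0,0.0,0.0233,0.0],[-0.0,0.0,0.0233,0.0],[-0.0,0.0,0.0234,0.0],[0,0,0,0]]]
```

Emit:
play_rows([
  [[0.0335,0.0135,0.001,-0.028],[0.033,0.0145,0.001,-0.028],[0.0325,0.0155,0.001,-0.028],[0.0325,0.016,0.001,-0.028],[0.032,0.017,0.001,-0.028]],
], gripper=0.062)

```text
time: 12.57
ee_pos: [0.5708, 0.0023, 0.0996]
tcp_rot: [-179.9, -0.0, 92.5]
wrist_force: [0.5, -0.7, 0.4]
opening: 0.0622
grasp_force: 0.0
```

Emit:
play_rows([
  [[0.0315,0.018,0.001,-0.028],[0,0,0.023,0],[0,0,0.023,0],[0,0,0.023,0],[0,0,0,0]],
])

```text
time: 12.98
ee_pos: [0.5841, 0.0331, 0.0248]
tcp_rot: [-179.5, -0.0, 94.1]
wrist_force: [-1.0, 1.1, 0.5]
opening: 0.0618
grasp_force: 0.0
```

Run:
```python
from workcell import bot
from h import *
S=cam(bot,"side");p=now(bot); plan(p,[(.588,.0325,.001,94.1,5)])
T=S;b=cv2.resize(S["img"][140:270,210:350],None,fx=4,fy=4,interpolation=cv2.INTER_CUBIC);cv2.imwrite("pics/g8.png",b)
```

```text
t 13.03 p [0.5851, 0.033, 0.0277, 94.0919] q6 89.1 F [0.2 0.2 1.5] open 0.0624 g 0.0
[[[-0.0001,0.0006,0.0053,-0.0],[-0.0001,0.0006,0.0053,-0.0],[-0.0002,0.0006,0.0054,-0.0],[-0.0001,0.0005,0.0053,-0.0001],[-0.0002,0.0006,0.0054,-0.0]]]
```

View pics/g8.png

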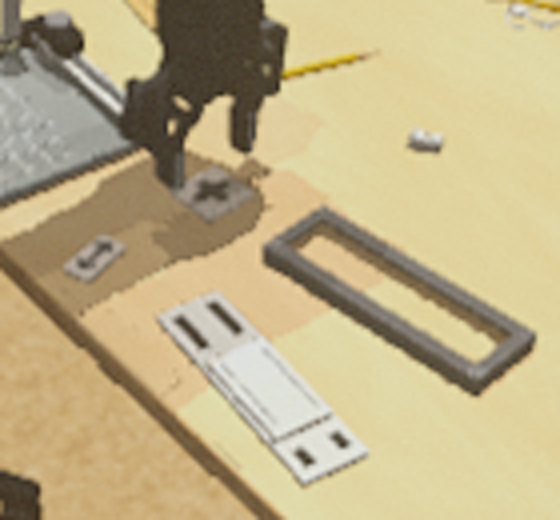

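The name panel lies well in the middle of the back plate at (275,380), and the open fingers straddle the cross plate at (215,190). Lowering and closing.

Emit:
play_rows([
  [[0,0,0.0055,0],[0,0.001,0.0055,0],[0,0,0.0055,0],[0,0.001,0.0055,0],[0,0,0.003,0]],
])

```text
time: 13.45
ee_pos: [0.5898, 0.033, 0.0059]
tcp_rot: [180.0, -0.0, 94.1]
wrist_force: [0.2, 0.5, -0.1]
opening: 0.0618
grasp_force: 0.0
```

Emit:
play_rows([
  [[0,0,0,0],[0,0,0,0],[0,0,0,0],[0,0,0,0],[0,0,0,0]],
])

```text
time: 13.87
ee_pos: [0.5898, 0.0331, 0.0066]
tcp_rot: [180.0, 0.0, 94.1]
wrist_force: [0.1, -0.2, 0.0]
opening: 0.0619
grasp_force: 0.0
```

Run:
```python
from workcell import bot
from h import *
now(bot)
```

```text
t 13.87 p [0.5898, 0.0331, 0.0066, 94.0805] q6 89.1 F [ 0.1 -0.2  0. ] open 0.0619 g 0.0
```

Emit:
play_rows([
  [[0,-0.0015,0.003,0],[0,0,0.0025,0],[0,0,0,0],[0,0,0,0],[0,0,0,0]],
])

```text
time: 14.28
ee_pos: [0.5881, 0.033, 0.0008]
tcp_rot: [-180.0, 0.0, 94.1]
wrist_force: [-0.2, 0.5, -0.2]
opening: 0.0619
grasp_force: 0.0
```

Emit:
play_rows([
  [[0,0,0,0],[0,0,0,0],[0,0,0,0],[0,0,0,0],[0,0,0,0]],
], gripper=0.03)

```text
time: 14.7
ee_pos: [0.5883, 0.033, 0.0013]
tcp_rot: [180.0, 0.0, 94.1]
wrist_force: [-1.2, 0.2, 4.9]
opening: 0.0438
grasp_force: 40.8
```

Run:
```python
from workcell import bot
from h import *
p=now(bot)
u=np.array([.0958,.9954]);c=np.array([.4887,-.1478])+.0635*u;print(c)
plan(p,[(*p[:2],.08,p[3],3),(*c,.05,84.5,7)])
```

```text
t 14.7 p [0.5883, 0.033, 0.0013, 94.0822] q6 89.1 F [-1.2  0.2  4.9] open 0.0438 g 40.8
[ 0.4947833 -0.0845921]
[[[0.0,0.0,-0.0262,-0.0],[0.0,0.0,-0.0263,-0.0],[0.0,0.0,-0.0262,-0.0],[-0.0158,-0.0145,0.0043,0.0239],[-0.0162,-0.0142,0.0043,0.0239]]]
[[[-0.0165,-0.0138,0.0043,0.0239],[-0.0168,-0.0133,0.0043,0.0239],[-0.0171,-0.013,0.0043,0.0239],[-0.0174,-0.0125,0.0042,0.0239],[-0.0177,-0.0121,0.0043,0.0238]]]
```

Emit:
play_rows([
  [[0,0,-0.026,0],[0,0,-0.026,0],[0,0,-0.026,0],[-0.016,-0.0145,0.0043,0.024],[-0.016,-0.014,0.0043,0.024]],
])

```text
time: 15.12
ee_pos: [0.5627, -0.0005, 0.0718]
tcp_rot: [179.8, 0.0, 91.4]
wrist_force: [-0.5, -0.4, -1.5]
opening: 0.0439
grasp_force: 40.8
```

Emit:
play_rows([
  [[-0.0165,-0.014,0.0043,0.024],[-0.017,-0.0135,0.0043,0.024],[-0.017,-0.013,0.0043,0.024],[-0.0175,-0.0125,0.0043,0.024],[-0.0175,-0.012,0.0043,0.024]],
])

```text
time: 15.53
ee_pos: [0.4936, -0.0853, 0.0481]
tcp_rot: [-180.0, -0.0, 84.4]
wrist_force: [0.6, -0.3, 0.4]
opening: 0.0439
grasp_force: 40.8
```

Emit:
play_rows([
  [[0,0,0,0],[0,0,0.005,0],[0,0,0.005,0],[0,0,0,0],[0,0,0,0]],
])

```text
time: 15.95
ee_pos: [0.4946, -0.084, 0.0382]
tcp_rot: [-180.0, -0.0, 84.5]
wrist_force: [0.6, 1.1, -0.1]
opening: 0.0439
grasp_force: 40.8
```

Run:
```python
from workcell import bot
from h import *
p=now(bot)
plan(p,[(.4948,-.0846,.008,84.5,4)])
```

```text
t 15.95 p [0.4946, -0.084, 0.0382, 84.517] q6 85.8 F [ 0.6  1.1 -0.1] open 0.0439 g 40.8
[[[-0.0002,0.0001,0.0075,0.0001],[-0.0001,0.0001,0.0076,0.0001],[-0.0002,0.0,0.0075,0.0],[-0.0001,0.0001,0.0076,0.0001],[0,0,0,0]]]
```

Emit:
play_rows([
  [[0,0,0.01,0],[0,0,0.01,0],[0,0,0.006,0],[0,0,0.0035,0],[0,0,0,0]],
])

```text
time: 16.37
ee_pos: [0.4939, -0.0844, 0.0081]
tcp_rot: [-179.9, -0.0, 84.5]
wrist_force: [-0.9, 0.2, -0.0]
opening: 0.0441
grasp_force: 40.8
```

Emit:
play_rows([
  [[0,0,0.0015,0],[0,0,0,0],[0,0,0,0],[0,0,0,0],[0,0,0,0]],
])

```text
time: 16.78
ee_pos: [0.4946, -0.0846, 0.0079]
tcp_rot: [180.0, 0.0, 84.4]
wrist_force: [0.5, -0.1, 0.1]
opening: 0.044
grasp_force: 40.8
```

Still 0.5–1 mm above contact. Lowering once more, then releasing and rising.

Emit:
play_rows([
  [[0,0,0.001,0],[0,0,0,0],[0,0,0,0],[0,0,0,0],[0,0,0,0]],
])

```text
time: 17.2
ee_pos: [0.4947, -0.0846, 0.0073]
tcp_rot: [180.0, 0.0, 84.5]
wrist_force: [-0.7, 0.6, 5.7]
opening: 0.0438
grasp_force: 41.6
```

Emit:
play_rows([
  [[0,0,0,0],[0,0,0,0],[0,0,0,0],[0,0,0,0],[0,0,-0.02,0]],
], gripper=0.06)

```text
time: 17.62
ee_pos: [0.4922, -0.0842, 0.0234]
tcp_rot: [-179.7, -0.0, 84.5]
wrist_force: [-0.2, 0.6, 0.1]
opening: 0.06
grasp_force: 0.0
```

Emit:
play_rows([
  [[0,0,-0.03,0],[0,0,-0.03,0],[0,0,-0.02,0],[0,0,0,0],[0,0,0,0]],
])

```text
time: 18.03
ee_pos: [0.4952, -0.0847, 0.1077]
tcp_rot: [179.9, 0.0, 84.5]
wrist_force: [-0.9, 0.1, -1.4]
opening: 0.06
grasp_force: 0.0
```

Run:
```python
from workcell import bot
from h import *
p=now(bot)
plan(p,[(.4745,.0245,.06,107,5),(.4745,.0245,.02,107,2)])
```

```text
t 18.03 p [0.4952, -0.0847, 0.1077, 84.4539] q6 85.8 F [-0.9  0.1 -1.4] open 0.06 g 0.0
[[[0.0213,-0.0062,0.0095,-0.0787],[0.0218,-0.0045,0.0095,-0.0787],[0.0221,-0.0028,0.0096,-0.0787],[0.0222,-0.0011,0.0095,-0.0787],[0.0222,0.0007,0.0096,-0.0787]]]
[[[-0.0,-0.0,0.02,-0.0],[-0.0,-0.0,0.02,-0.0],[0,0,0,0],[0,0,0,0],[0,0,0,0]]]
```

Emit:
play_rows([
  [[0.0215,-0.006,0.0095,-0.079],[0.022,-0.0045,0.0095,-0.079],[0.022,-0.003,0.0095,-0.079],[0.022,-0.001,0.0095,-0.079],[0.022,0.0005,0.0095,-0.079]],
], gripper=0.064)

```text
time: 18.45
ee_pos: [0.4726, 0.0253, 0.0572]
tcp_rot: [-179.9, -0.0, 107.3]
wrist_force: [0.9, 0.4, 0.8]
opening: 0.0641
grasp_force: 0.0
```

Emit:
play_rows([
  [[0,0,0.02,0],[0,0,0.01,0],[0,0,0,0],[0,0,0,0],[0,0,0,0]],
])

```text
time: 18.87
ee_pos: [0.474, 0.024, 0.0296]
tcp_rot: [180.0, 0.0, 107.0]
wrist_force: [-0.3, 0.2, 0.1]
opening: 0.0636
grasp_force: 0.0
```

Run:
```python
from workcell import bot
from h import *
S=cam(bot,"side");p=now(bot)
plan(p,[(.4745,.0245,.001,107,4)])
b=cv2.resize(S["img"][150:270,200:340],None,fx=4,fy=4,interpolation=cv2.INTER_CUBIC);cv2.imwrite("pics/g9.png",b)
```

```text
t 18.92 p [0.4742, 0.024, 0.0299, 107.0175] q6 75.9 F [ 0.1  0.  -0.5] open 0.064 g 0.0
[[[0.0001,0.0001,0.0072,0.0001],[0.0001,0.0001,0.0072,0.0001],[0.0001,0.0001,0.0073,0.0001],[0.0001,0.0001,0.0072,0.0],[0,0,0,0]]]
```

View pics/g9.png

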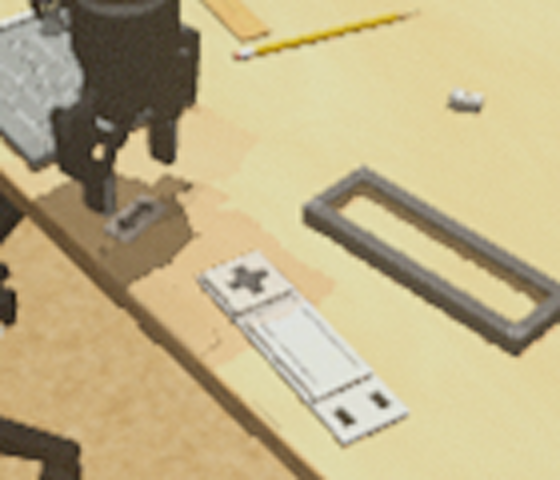

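The cross plate lies at its place (250,280) and the fingers straddle the arrow plate at (135,215). Down and grip.

Emit:
play_rows([
  [[0,0,0.0075,0],[0,0,0.0075,0],[0,0,0.0075,0],[0,0,0.0065,0],[0,0,0,0]],
])

```text
time: 19.33
ee_pos: [0.4727, 0.0244, -0.0017]
tcp_rot: [-179.9, -0.0, 107.1]
wrist_force: [-0.8, 0.2, 0.0]
opening: 0.064
grasp_force: 0.0
```

Emit:
play_rows([
  [[0,0,0,0],[0,0,0,0],[0,0,0,0],[0,0,0,0],[0,0,0,0]],
], gripper=0.03)

```text
time: 19.75
ee_pos: [0.474, 0.0245, 0.0005]
tcp_rot: [180.0, 0.0, 107.1]
wrist_force: [0.1, -0.0, 0.6]
opening: 0.0442
grasp_force: 40.8
```

Run:
```python
from workcell import bot
from h import *
p=now(bot)
u=np.array([.0958,.9954]);c=np.array([.4887,-.1478])-.0745*u;print(c)
plan(p,[(*p[:2],.08,p[3],3),(*c,.05,84.5,12)])
```

```text
t 19.75 p [0.474, 0.0245, 0.0005, 107.0861] q6 75.9 F [ 0.1 -0.   0.6] open 0.0442 g 40.8
[ 0.4815629 -0.2219573]
[[[0.0,0.0,-0.0265,-0.0],[0.0,0.0,-0.0265,-0.0],[0.0,0.0,-0.0265,-0.0],[-0.0198,-0.0054,0.0025,0.0329],[-0.02,-0.0048,0.0025,0.0328]]]
[[[-0.0201,-0.0041,0.0025,0.0329],[-0.0203,-0.0035,0.0025,0.0328],[-0.0204,-0.0028,0.0025,0.0329],[-0.0204,-0.0021,0.0025,0.0328],[-0.0205,-0.0014,0.0025,0.0329]]]
[[[-0.0205,-0.0008,0.0025,0.0328],[-0.0206,-0.0001,0.0025,0.0329],[-0.0205,0.0006,0.0025,0.0328],[-0.0205,0.0013,0.0025,0.0329],[-0.0205,0.0019,0.0025,0.0328]]]
```

Emit:
play_rows([
  [[0,0,-0.0265,0],[0,0,-0.0265,0],[0,0,-0.0265,0],[-0.02,-0.0055,0.0025,0.033],[-0.02,-0.005,0.0025,0.033]],
])

```text
time: 20.17
ee_pos: [0.4761, -0.0168, 0.0768]
tcp_rot: [179.8, 0.1, 103.3]
wrist_force: [0.2, -0.1, -0.9]
opening: 0.0436
grasp_force: 41.0
```

Emit:
play_rows([
  [[-0.02,-0.004,0.0025,0.033],[-0.0205,-0.0035,0.0025,0.033],[-0.0205,-0.003,0.0025,0.033],[-0.0205,-0.002,0.0025,0.033],[-0.0205,-0.0015,0.0025,0.033]],
])

```text
time: 20.58
ee_pos: [0.4778, -0.1209, 0.0622]
tcp_rot: [180.0, 0.0, 93.8]
wrist_force: [-0.2, -0.0, -0.3]
opening: 0.0443
grasp_force: 41.0
```

Emit:
play_rows([
  [[-0.0205,-0.001,0.0025,0.033],[-0.0205,0,0.0025,0.033],[-0.0205,0.0005,0.0025,0.033],[-0.0205,0.0015,0.0025,0.033],[-0.0205,0.002,0.0025,0.033]],
])

```text
time: 21.0
ee_pos: [0.4809, -0.2236, 0.0496]
tcp_rot: [180.0, 0.0, 84.3]
wrist_force: [0.3, 0.4, 0.3]
opening: 0.0441
grasp_force: 41.0
```

Emit:
play_rows([
  [[0,0,0,0],[0,0,0.005,0],[0,0,0.005,0],[0,0,0,0],[0,0,0,0]],
])

```text
time: 21.42
ee_pos: [0.4807, -0.2216, 0.0393]
tcp_rot: [-180.0, -0.0, 84.5]
wrist_force: [-0.2, 0.2, -0.4]
opening: 0.0444
grasp_force: 41.0
```

Run:
```python
from workcell import bot
from h import *
S=cam(bot,"side");p=now(bot)
plan(p,[(.4816,-.222,.008,84.5,4)])
```

```text
t 21.47 p [0.4809, -0.2217, 0.0396, 84.4676] q6 70.8 F [-0.5  0.5 -0.6] open 0.044 g 41.0
[[[-0.0,0.0002,0.0079,-0.0001],[-0.0001,0.0002,0.0079,-0.0002],[-0.0,0.0001,0.0079,-0.0001],[-0.0001,0.0002,0.0079,-0.0002],[0,0,0,0]]]
```

Emit:
play_rows([
  [[0,0.0005,0.01,0],[0,0,0.01,0],[0,0,0.007,0],[0,0,0.0045,0],[0,0,0,0]],
])

```text
time: 21.88
ee_pos: [0.4809, -0.2222, 0.007]
tcp_rot: [-179.9, -0.0, 84.4]
wrist_force: [0.3, -0.1, -0.4]
opening: 0.0444
grasp_force: 41.0
```

Emit:
play_rows([
  [[0,0,0.001,0],[0,0,0,0],[0,0,0,0],[0,0,0,0],[0,0,0,0]],
])

```text
time: 22.3
ee_pos: [0.4815, -0.2226, 0.0073]
tcp_rot: [180.0, 0.0, 84.4]
wrist_force: [-0.0, 0.2, -0.3]
opening: 0.0437
grasp_force: 41.0
```

Emit:
play_rows([
  [[0,0,0.001,0],[0,0,0,0],[0,0,0,0],[0,0,0,0],[0,0,0,0]],
])

```text
time: 22.72
ee_pos: [0.4816, -0.2227, 0.0065]
tcp_rot: [180.0, 0.0, 84.4]
wrist_force: [-1.3, 0.1, 4.8]
opening: 0.0438
grasp_force: 41.4
```

Emit:
play_rows([
  [[0,0,0,0],[0,0,0,0],[0,0,0,0],[0,0,0,0],[0,0,-0.02,0]],
], gripper=0.06)

```text
time: 23.13
ee_pos: [0.4794, -0.2216, 0.0228]
tcp_rot: [-179.7, -0.1, 84.4]
wrist_force: [-0.6, -0.6, -0.5]
opening: 0.0595
grasp_force: 0.0
```

Emit:
play_rows([
  [[0,0,-0.035,0],[0,0,-0.035,0],[0.04,0,-0.03,0],[0.04,0,0,0],[0.04,0,0,0]],
])

```text
time: 23.55
ee_pos: [0.4934, -0.1093, 0.1232]
tcp_rot: [179.8, 0.0, 84.3]
wrist_force: [-0.6, 0.2, -0.3]
opening: 0.06
grasp_force: 0.0
```

Emit:
play_rows([
  [[0.04,0,0,0],[0.04,0,0,0],[0.04,0,0,0],[0,0,0,0],[0,0,0,0]],
])

```text
time: 23.97
ee_pos: [0.5042, 0.0116, 0.1211]
tcp_rot: [-180.0, 0.0, 84.6]
wrist_force: [-0.2, -0.5, 0.8]
opening: 0.0598
grasp_force: 0.0
```

Run:
```python
from workcell import bot
from h import *
p=now(bot)
T=cam(bot,"top");S=cam(bot,"side")
for thr in(80,95,105):
  for q in rects(T["img"],(268,160,352,202),False,thr)[:1]: print("T",thr,rect_world(T,q,.017),q.min(0),q.max(0))
for thr in(90,105,125):
  for q in rects(S["img"],(270,188,348,242),False,thr)[:1]: print("S",thr,rect_world(S,q,.017),q.min(0),q.max(0))
for n,c,b in(("T",T,(255,198,345,250)),("S",S,(245,208,305,264))):
  for q in rects(c["img"],b,True,120 if n=="T" else 175)[:1]: print("plate",n,rect_world(c,q,.009))
a=cv2.resize(T["img"][150:250,250:360],(400,364),interpolation=cv2.INTER_CUBIC)
b=cv2.resize(S["img"][175:270,240:350],(400,364),interpolation=cv2.INTER_CUBIC);cv2.imwrite("pics/g10.png",np.hstack([a,b]))
```

```text
t 23.97 p [0.5042, 0.0116, 0.1211, 84.6279] q6 96.7 F [-0.2 -0.5  0.8] open 0.0598 g 0.0
T 80 (array([ 0.6132, -0.1429]), 196.8, 68.5, np.float32(97.7)) [272.41666667 164.08333333] [346.08333333 197.25      ]
T 95 (array([ 0.6134, -0.1429]), 198.5, 70.3, np.float32(97.7)) [272.08333333 163.58333333] [346.41666667 197.41666667]
T 105 (array([ 0.616 , -0.1316]), 221.8, 79.6, np.float32(97.3)) [267.58333333 159.58333333] [346.58333333 197.58333333]
S 90 (array([ 0.5805, -0.1625]), 203.0, 64.4, np.float32(113.8)) [276.08333333 202.08333333] [342.25       238.08333333]
S 105 (array([ 0.5816, -0.1619]), 204.6, 70.6, np.float32(114.6)) [275.91666667 201.41666667] [342.91666667 238.25      ]
S 125 (array([ 0.5826, -0.1607]), 206.6, 73.4, np.float32(114.2)) [275.58333333 200.91666667] [343.08333333 238.41666667]
plate T (array([ 0.4882, -0.1486]), 183.8, 51.7, np.float32(85.0))
plate S (array([ 0.4871, -0.1501]), 184.1, 52.9, np.float32(84.2))
```

View pics/g10.png

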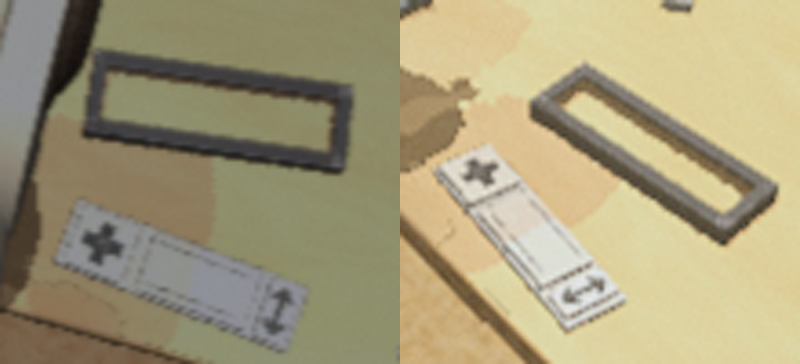

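Both views show all three plates in their places and clear of each other: cross (100,245), panel and arrow (280,310) in the left half. The bezel is untouched. The top camera sees the bezel's near wall (about 4.3 mm of widening), so the true centre is near (0.6155, -0.143). I'll check that against the side view and plan the grasp.

Run:
```python
from workcell import bot
from h import *
p=now(bot)
S=cam(bot,"side");T=cam(bot,"top")
def bb(c,ctr,ang,L,W,H):
    a=np.radians(ang);y=np.array([np.cos(a),np.sin(a)]);x=np.array([y[1],-y[0]])
    P=np.array([proj(c,[*(np.array(ctr)+i*W/2*x+j*L/2*y),h]) for i in(-1,1) for j in(-1,1) for h in(0,H)])
    return P.min(0).round(1),P.max(0).round(1)
print("S exp",bb(S,(.6155,-.143),97.7,.198,.066,.017),"seen 275.8,201.2 / 343.0,238.3")
print("T exp",bb(T,(.6155,-.143),97.7,.198,.066,.017),"seen 272.1,163.6 / 346.4,197.4")
u=np.array([.0958,.9954]);x=np.array([u[1],-u[0]])
for n,c,w,thr in(("T",T,(255,198,345,250),105),("S",S,(245,208,305,264),150)):
    for q in rects(c["img"],w,False,thr)[:8]:
        m=cv2.moments(q.astype(np.float32)); o=onz(c,(m["m10"]/m["m00"],m["m01"]/m["m00"]),.012)[:2]-[.4887,-.148]
        print(n,"mark in plate frame mm x,y",(o@x*1e3).round(1),(o@u*1e3).round(1),m["m00"].round())
plan(p,[(.6155,-.143,.12,97.7,6),(.6155,-.143,.05,97.7,4)])
```

```text
t 24.07 p [0.5041, 0.0094, 0.1211, 84.4174] q6 96.7 F [ 0.6 -0.3 -0.3] open 0.0599 g 0.0
S exp (array([274.8, 190.5]), array([344.2, 239.3])) seen 275.8,201.2 / 343.0,238.3
T exp (array([272. , 162.9]), array([347. , 197.6])) seen 272.1,163.6 / 346.4,197.4Traceback (most recent call last):
  File "<stdin>", line 15, in <module>
AttributeError: 'float' object has no attribute 'round'
```

Run:
```python
from workcell import bot
from h import *
p=now(bot)
S=cam(bot,"side");T=cam(bot,"top")
u=np.array([.0958,.9954]);x=np.array([u[1],-u[0]])
for n,c,w,thr in(("T",T,(255,198,345,250),105),("S",S,(245,208,305,264),140)):
    for q in rects(c["img"],w,False,thr)[:5]:
        m=cv2.moments(q.astype(np.float32)); o=onz(c,(m["m10"]/m["m00"],m["m01"]/m["m00"]),.012)[:2]-[.4887,-.148]
        print(n,"mark x,y mm",(o@x*1e3).round(1),(o@u*1e3).round(1),int(m["m00"]))
plan(p,[(.6155,-.143,.12,97.7,6),(.6155,-.143,.05,97.7,4)])
```

```text
t 24.17 p [0.5042, 0.0085, 0.1211, 84.3065] q6 96.7 F [ 0.1  0.1 -0.3] open 0.0602 g 0.0
T mark x,y mm -12.3 115.8 162
T mark x,y mm -66.3 39.7 79
T mark x,y mm -0.7 62.4 67
T mark x,y mm -0.4 -75.6 30
S mark x,y mm 89.2 33.4 136
S mark x,y mm -72.7 -31.0 126
S mark x,y mm -1.0 63.1 28
S mark x,y mm -11.3 102.8 7
[[[-0.0233,0.021,0.0002,-0.039],[-0.0241,0.02,0.0002,-0.039],[-0.0248,0.0191,0.0002,-0.0389],[-0.0256,0.0181,0.0002,-0.039],[-0.0263,0.0171,0.0002,-0.0389]]]
[[[-0.0269,0.0161,0.0001,-0.039],[0.0,-0.0,0.0175,0.0],[0.0,-0.0,0.0175,0.0],[0.0,-0.0,0.0175,0.0],[0.0,-0.0,0.0175,0.0]]]
```

Marks sit within about 1 mm of their places: cross (-0.7, 62.4) and arrow (-0.4, -75.6) against 63.5 and -74.5. Going to the bezel.

Emit:
play_rows([
  [[-0.0235,0.021,0,-0.039],[-0.024,0.02,0,-0.039],[-0.025,0.019,0,-0.039],[-0.0255,0.018,0,-0.039],[-0.0265,0.017,0,-0.039]],
], gripper=0.0854)

```text
time: 24.68
ee_pos: [0.5974, -0.1194, 0.1211]
tcp_rot: [180.0, 0.0, 95.6]
wrist_force: [0.5, 0.7, 0.6]
opening: 0.0858
grasp_force: 0.0
```

Emit:
play_rows([
  [[-0.027,0.016,0,-0.039],[0,0,0.0175,0],[0,0,0.0175,0],[0,0,0.0175,0],[0,0,0.0175,0]],
])

```text
time: 25.1
ee_pos: [0.6151, -0.1437, 0.0501]
tcp_rot: [-180.0, -0.0, 97.7]
wrist_force: [0.3, -0.2, -0.8]
opening: 0.0853
grasp_force: 0.0
```

Emit:
play_rows([
  [[0,0,0,0],[0,0,0,0],[0,0,0,0],[0,0,0,0],[0,0,0,0]],
])

```text
time: 25.52
ee_pos: [0.6161, -0.1425, 0.0526]
tcp_rot: [179.9, 0.0, 97.8]
wrist_force: [0.3, -0.4, 0.2]
opening: 0.0856
grasp_force: 0.0
```

Run:
```python
from workcell import bot
from h import *
p=now(bot)
plan(p,[(.6155,-.143,.0,97.7,4)])
```

```text
t 25.52 p [0.6161, -0.1425, 0.0526, 97.7957] q6 69.2 F [ 0.3 -0.4  0.2] open 0.0856 g 0.0
[[[-0.0001,-0.0002,0.0132,0.0004],[-0.0001,-0.0001,0.0131,0.0004],[-0.0001,-0.0002,0.0132,0.0004],[-0.0001,-0.0001,0.0131,0.0005],[0,0,0,0]]]
```

Emit:
play_rows([
  [[0,-0.0005,0.01,0],[0,0,0.01,0],[0,0,0.01,0],[0,0,0.01,0],[0,0,0,0]],
])

```text
time: 25.93
ee_pos: [0.6134, -0.1419, 0.0078]
tcp_rot: [-179.8, -0.1, 97.8]
wrist_force: [-1.3, -0.1, -0.4]
opening: 0.0853
grasp_force: 0.0
```

Emit:
play_rows([
  [[0,0,0.004,0],[0,0,0.004,0],[0,0,0.0035,0],[0,0,0,0],[0,0,0,0]],
])

```text
time: 26.35
ee_pos: [0.615, -0.1423, -0.0003]
tcp_rot: [180.0, -0.0, 97.8]
wrist_force: [-0.2, 0.2, 0.6]
opening: 0.085
grasp_force: 0.0
```

Emit:
play_rows([
  [[0,0,0,0],[0,0,0,0],[0,0,0,0],[0,0,0,0],[0,0,0,0]],
], gripper=0.05, squeeze=40)

```text
time: 26.77
ee_pos: [0.6153, -0.1424, 0.0004]
tcp_rot: [179.9, 0.0, 97.8]
wrist_force: [-0.1, 1.3, 5.3]
opening: 0.0649
grasp_force: 45.2
```

Run:
```python
from workcell import bot
from h import *
p=now(bot)
plan(p,[(*p[:2],.06,p[3],3),(p[0]-.1269,p[1]-.005,.045,p[3]-13.1,7)])
```

```text
t 26.77 p [0.6153, -0.1424, 0.0004, 97.8026] q6 69.2 F [-0.1  1.3  5.3] open 0.0649 g 45.2
[[[0.0,0.0,-0.0199,-0.0],[0.0,0.0,-0.0198,-0.0],[0.0,0.0,-0.0199,-0.0],[0.0018,-0.0181,0.0021,0.0327],[0.0012,-0.0181,0.0022,0.0327]]]
[[[0.0006,-0.0181,0.0021,0.0326],[-0.0,-0.0181,0.0022,0.0327],[-0.0007,-0.0181,0.0021,0.0326],[-0.0012,-0.0181,0.0022,0.0327],[-0.0019,-0.0181,0.0021,0.0326]]]
```

Emit:
play_rows([
  [[0,0,-0.02,0],[0,0,-0.02,0],[0,0,-0.02,0],[0.002,-0.018,0.002,0.0327],[0.001,-0.018,0.002,0.0327]],
])

```text
time: 27.18
ee_pos: [0.5796, -0.1437, 0.0568]
tcp_rot: [179.9, 0.0, 94.0]
wrist_force: [-0.2, -0.2, -0.8]
opening: 0.0646
grasp_force: 44.7
```

Emit:
play_rows([
  [[0.0005,-0.018,0.002,0.0327],[0,-0.018,0.002,0.0327],[-0.0005,-0.018,0.002,0.0327],[-0.001,-0.018,0.002,0.0327],[-0.002,-0.018,0.002,0.0327]],
])

```text
time: 27.6
ee_pos: [0.4876, -0.147, 0.0452]
tcp_rot: [-180.0, -0.0, 84.6]
wrist_force: [0.2, 0.9, -1.7]
opening: 0.065
grasp_force: 44.7
```

Emit:
play_rows([
  [[0,0,0,0],[0,0,0.005,0],[0,0,0,0],[0,0,0,0],[0,0,0,0]],
])

```text
time: 28.02
ee_pos: [0.4893, -0.147, 0.0405]
tcp_rot: [-180.0, -0.0, 84.7]
wrist_force: [-0.1, 0.2, -0.5]
opening: 0.0648
grasp_force: 44.7
```

Run:
```python
from workcell import bot
from h import *
p=now(bot);S=cam(bot,"side");p=now(bot)
# lengthwise check in the side view: bezel's outline ends on its top plane
z=p[2]+.0166
for thr in(85,105):
  for q in rects(S["img"],(225,170,330,270),False,thr)[:2]:
    e=q[np.argmax(q[:,1])];l=q[np.argmax(q[:,0])];print(thr,"lowest",e,onz(S,e,z-.017),"right",l,onz(S,l,z))
a=np.radians(84.5);y=np.array([np.cos(a),np.sin(a)]);x=np.array([y[1],-y[0]]);c=np.array(p[:2])
for i in(-1,1): print("exp corner",proj(S,[*(c-.099*y+i*.033*x),z]),proj(S,[*(c-.099*y+i*.033*x),z-.017]))
plan(p,[(.4887,-.1474,.02,84.5,4)])
```

```text
t 28.02 p [0.4893, -0.147, 0.0405, 84.7224] q6 78.6 F [-0.1  0.2 -0.5] open 0.0648 g 44.7
t 28.07 p [0.4892, -0.147, 0.0406, 84.721] q6 78.6 F [-0.5 -0.6 -1. ] open 0.0646 g 44.7
85 lowest [261.91666667 229.08333333] [ 0.45310886 -0.13884267  0.04016993] right [299.08333333 190.41666667] [ 0.62165731 -0.09237819  0.05716993]
85 lowest [286.08333333 252.91666667] [ 0.44885809 -0.24231119  0.04016993] right [306.08333333 240.58333333] [ 0.50451765 -0.25252422  0.05716993]
105 lowest [285.75       253.08333333] [ 0.44784544 -0.24223856  0.04016993] right [306.25       240.58333333] [ 0.50484695 -0.25277712  0.05716993]
105 lowest [224.58333333 184.91666667] [0.47981207 0.07552434 0.04016993] right [247.91666667 174.91666667] [0.54983018 0.05462616 0.05716993]
exp corner [285.73161419 248.50229866] [285.50531729 253.29446561]
exp corner [307.48267185 238.31824678] [307.06075187 243.09282186]
[[[-0.0001,-0.0001,0.0051,0.001],[-0.0001,-0.0001,0.0052,0.001],[-0.0001,-0.0002,0.0051,0.0009],[-0.0001,-0.0001,0.0052,0.001],[0,0,0,0]]]
```

The bezel's right end matches the expected position within about 1 px. Lowering.

Emit:
play_rows([
  [[0,-0.0005,0.008,0.003],[0,0,0.008,0],[0,0,0.006,0],[0,0,0,0],[0,0,0,0]],
])

```text
time: 28.48
ee_pos: [0.4878, -0.1469, 0.0179]
tcp_rot: [-179.9, -0.0, 84.5]
wrist_force: [0.7, 0.3, -0.7]
opening: 0.0655
grasp_force: 44.8
```

Emit:
play_rows([
  [[0,0,0.003,0],[0,0,0.003,0],[0,0,0.003,0],[0,0,0,0],[0,0,0,0]],
])

```text
time: 28.9
ee_pos: [0.4881, -0.147, 0.0095]
tcp_rot: [-180.0, -0.0, 84.5]
wrist_force: [-0.5, 0.5, -0.7]
opening: 0.0649
grasp_force: 44.8
```

Emit:
play_rows([
  [[0,0,0.002,0],[0,0,0.002,0],[0,0,0.001,0],[0,0,0,0],[0,0,0,0]],
])

```text
time: 29.32
ee_pos: [0.4882, -0.147, 0.0046]
tcp_rot: [-180.0, -0.0, 84.5]
wrist_force: [0.0, -0.0, -0.9]
opening: 0.0648
grasp_force: 44.8
```

Foot is below the plate's top without contact, so the frame is over. Going on to the desk.

Emit:
play_rows([
  [[0,0,0.002,0],[0,0,0.0015,0],[0,0,0.001,0],[0,0,0,0],[0,0,0,0]],
])

```text
time: 29.73
ee_pos: [0.4882, -0.147, 0.0004]
tcp_rot: [180.0, 0.0, 84.5]
wrist_force: [-1.7, 0.1, 3.3]
opening: 0.0647
grasp_force: 45.2
```

Emit:
play_rows([
  [[0,0,0.0005,0],[0,0,0,0],[0,0,0,0],[0,0,0,0],[0,0,0,0]],
])

```text
time: 30.15
ee_pos: [0.4883, -0.147, 0.0003]
tcp_rot: [180.0, 0.0, 84.5]
wrist_force: [-3.0, 1.1, 7.4]
opening: 0.0647
grasp_force: 45.7
```

On the desk. Release, rise and retreat to the left.

Emit:
play_rows([
  [[0,0,0,0],[0,0,0,0],[0,0,0,0],[0,0,0,0],[0,0,-0.005,0]],
], gripper=0.0854)

```text
time: 30.57
ee_pos: [0.4876, -0.1469, 0.0038]
tcp_rot: [-179.9, -0.0, 84.5]
wrist_force: [0.3, 0.2, -0.9]
opening: 0.0854
grasp_force: 0.0
```

Emit:
play_rows([
  [[0,0,-0.015,0],[0,0,-0.03,0],[0,0,-0.03,0],[0,0,-0.03,0],[0,0,-0.03,0]],
])

```text
time: 30.98
ee_pos: [0.488, -0.147, 0.1414]
tcp_rot: [180.0, 0.0, 84.5]
wrist_force: [1.0, 0.6, -0.3]
opening: 0.085
grasp_force: 0.0
```

Emit:
play_rows([
  [[0.04,0,-0.02,0],[0.04,0,0,0],[0.04,0,0,0],[0.04,0,0,0],[0,0,0,0]],
])

```text
time: 31.4
ee_pos: [0.5035, 0.0149, 0.1588]
tcp_rot: [180.0, -0.1, 84.8]
wrist_force: [0.8, 0.4, 0.1]
opening: 0.0851
grasp_force: 0.0
```

Run:
```python
from workcell import bot
from h import *
now(bot);T=cam(bot,"top");S=cam(bot,"side")
u=np.array([.0958,.9954]);x=np.array([u[1],-u[0]])
for thr in(80,90):
  for q in rects(T["img"],(250,192,350,255),False,thr)[:4]:
    m=cv2.moments(q.astype(np.float32)); o=onz(T,(m["m10"]/m["m00"],m["m01"]/m["m00"]),.012)[:2]-[.4887,-.148]
    print(thr,rect_world(T,q,.017),"frame mm",round(o@x*1e3,1),round(o@u*1e3,1))
# white seen through the window
for n,c,w,t in(("T",T,(250,192,350,255),120),("S",S,(240,200,315,268),175)):
  for q in rects(c["img"],w,True,t)[:4]: print(n,"white",rect_world(c,q,.012))
```

```text
t 31.4 p [0.5035, 0.0149, 0.1588, 84.7986] q6 96.8 F [0.8 0.4 0.1] open 0.0851 g 0.0
80 (array([ 0.4859, -0.1477]), 196.2, 68.0, np.float32(84.3)) frame mm -2.3 -0.8
80 (array([ 0.4906, -0.021 ]), 105.9, 25.1, np.float32(16.1)) frame mm -15.6 126.5
90 (array([ 0.4861, -0.1478]), 197.6, 69.0, np.float32(84.4)) frame mm -2.1 -0.9
90 (array([ 0.49  , -0.0214]), 107.2, 25.5, np.float32(16.1)) frame mm -14.9 126.3
90 (array([ 0.4257, -0.0832]), 115.6, 6.9, np.float32(88.7)) frame mm -68.2 59.4
T white (array([ 0.4881, -0.1487]), 172.7, 40.2, np.float32(84.2))
S white (array([ 0.4869, -0.1585]), 89.7, 39.5, np.float32(84.1))
S white (array([ 0.4949, -0.0856]), 45.5, 39.1, np.float32(85.8))
S white (array([ 0.4819, -0.2133]), 39.5, 13.2, np.float32(175.5))
S white (array([ 0.4802, -0.2275]), 16.6, 7.9, np.float32(179.2))
```

The bezel sits centred within about 2 mm and square, and the plates show through its window in place. Handing in.

```bash
python3 -c "
from workcell import bot
print(bot.job_done())"
```

```text
the job is handed in; nothing more can be done
None
```

I put the first-aid sign together and handed it in at about 31 s of the 120 s: clamp bar lifted first, all three plates measured on their places, bezel down over them on the desk and centred to about 2 mm, but the hand-in gave back no verdict.

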